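Empty the tumbling barrel into the catch tray

TASK

Bring the white catch tray up over the edge of the cradle's base plate and in under the barrel until it is fully home against the stop, without spilling the two stones that are already in it. Then turn the barrel over (the red crank handle turns it) until the open port faces straight down and all its stones have dropped into the tray. Leave it like that, with all six stones in the tray, and leave everything else on the bench where it stands.

Things in the scene. Friction and masses are not known exactly. Their poses are not given: they have to be found in the camera images.
- cradle: Fixed grey steel cradle of a bench-top tumbling barrel. Origin on the bench under its middle; z up, x along the barrel's axis (crank at the -x end), y towards the side where the tray goes in. Base plate 8 mm thick, 190 mm along x. On it two A-shaped uprights, 160 mm high, inner faces at x = -70 and +70 mm, legs within 60 mm of the middle along y. Barrel axis 135 mm above the bench, over the origin.
- plate_edge (a point): Middle of the base plate's top edge on the +y side, where the tray goes in: a step 8 mm above the bench, 91 mm from the cradle's origin. Axes as the cradle's.
- tray_stop (a point): Middle of the face of the steel stop bar that crosses the base plate under the barrel: 77 mm from the cradle's origin towards -y, 20 mm above the bench; the bar's top is 30 mm above the bench. The tray is home when its end wall touches this face: its middle is then 2 mm from the cradle's middle towards -y. Axes as the cradle's.
- barrel (a joint): Turn of the barrel about the cradle's x axis, rad. 0: port straight up, crank handle level on the +y side. Growing: the handle goes up, over the top and down on the -y side while the port goes over to -y and down. pi or -pi: port straight down. No end stops. Starts between -0.3 and 0.3. Stiff bearings, 0.22 N m (3.5 N at the crank handle): it stays where it is left.
- barrel_port (a point): Middle of the open port, 59 mm from the barrel's axis; z points straight out of the port, x along the barrel's axis. The barrel is a slate-grey six-sided drum, 118 mm across flats, with round end flanges 144 mm in diameter, 110 mm long; one whole flat is open (86 x 64 mm, black edges). Its cover is off; four stones are inside.
- crank_grip (a point): Middle of the red crank handle, on its own axis, turning with the barrel: 126 mm from the cradle's middle towards -x and 65 mm from the barrel's axis, parallel to it. A red sleeve, 20 mm in diameter, 59 mm long (26 mm collar on its outer 5 mm); the crank arm is 29 mm from this point. The sleeve spins freely on its pin, so a gripper can keep pointing down while the handle goes round. Axes as the barrel's.
- tray_mid (a point): White plastic catch tray, loose, about 260 g: 116 mm along x, 150 mm along y, 40 mm high, 3 mm walls. Point at its middle, 20 mm above its underside. The underside slopes up to both y ends like a sled (12 mm up in the last 20 mm). It starts on the bench on the cradle's +y side, handle away from the cradle, two stones in it. Home, this point is 28 mm above the bench.
- tray_grip (a point): Grip point on the tray's handle, a stub bar 14 mm thick (along the tray's x), 20 mm high, 88 mm long, sticking out of the tray's +y end. Point at the bar's centre in thickness and height: 30 mm above the tray's underside, 125 mm from the tray's middle along +y, 50 mm out from its wall. Axes as the tray's.
- stone1_mid (a point): Centre of a tumbled stone, about 24 x 21 x 13 mm, 18 g; at the start in the barrel
- stone2_mid (a point): Centre of a tumbled stone, about 24 x 21 x 13 mm, 18 g; at the start in the barrel
- stone3_mid (a point): Centre of a tumbled stone, about 24 x 21 x 13 mm, 18 g; at the start in the barrel
- stone4_mid (a point): Centre of a tumbled stone, about 24 x 21 x 13 mm, 18 g; at the start in the barrel
- stone5_mid (a point): Centre of a tumbled stone, about 24 x 21 x 13 mm, 18 g; at the start in the tray
- stone6_mid (a point): Centre of a tumbled stone, about 24 x 21 x 13 mm, 18 g; at the start in the tray
- port_cover: the port's cover plate lying flat, slate grey, 100 x 62 mm, black knob in its middle, 21 mm high in all; origin under its centre. Leave alone
- dropper_a: white dropper bottle with red nozzle, 34 mm across, 85 mm tall; origin under its centre. Leave alone
- dropper_b: second such dropper bottle, same size and origin. Leave alone
- reagent_bottle: amber jar with blue cap, 64 mm across, 120 mm tall; origin under its centre. Leave alone
- eyepiece: steel microscope eyepiece standing on end, 38 mm across, 58 mm tall; origin under its centre. Leave alone
- dust_cap: flat grey dust cap, 52 mm across, 10 mm high; origin under its centre. Leave alone
- probe: green-handled screwdriver lying on the bench, 160 mm long; origin under its middle, x along it to the tip. Leave alone

How it is judged:
By the outcome, as a careful person would: the job done as asked, in the order asked, and still so for the second after the job is handed in, with the robot touching nothing.
It also fails if it takes over 58 s, if anything falls off the work surface, if the arm or the gripper's body presses on something with over 40 N, if the wrist force passes 120 N, or if a joint passes its speed limit or range.

ROBOT

A 6-joint arm with a two-finger parallel gripper is mounted at the origin on the work surface. World frame = base frame: x ahead of the robot, y to its left, z up, the work surface at z = 0. Lengths are in m, angles in rad, forces in N, time in s.
With the tool pointing down it reaches from about 0.425 to 1.125 m from the base axis. Payload 14.9 kg.
Tool frame: the origin (TCP) lies between the finger pads; the fingertips stand 25 mm ahead of it and the grasp point (between the pads) lies 6 mm ahead of it (bot.tip_reach is the z of the fingertips in the tool frame, in m); z points along the fingers, y is the direction in which the jaws open and shut (so a half turn about z gives the same grasp; the last joint's range is limited). The gripper opens to 91 mm and grips with 3 to 60 N. Pads are 32 mm wide; open, the fingers measure 118 mm over their backs; the gripper's body (76 mm by 178 mm) begins 60 mm behind the grasp point.
Start: joints at [1.287, 0.379, 1.734, -0, 1.028, -0.033], TCP at [0.174, 0.678, 0.209] pointing down, gripper open.
Joint ranges: [-2.77, 2.77], [-0.74, 2.19], [0, 2.66], [-1.06, 4.2], [0.31, 2.87], [-3.08, 3.08]. Speed limits (rad/s): [1.89, 1.89, 2.39, 3.14, 3.14, 3.14].

INTERFACE

Orientations are given as a rotation vector (axis times angle).
In Python, from bench import bot gives the robot as it stands. The module is installed in compiled form; this text tells all that it offers.
- The arm moves only by the tool send_rows, never from a script. Its argument "moves" is a list of rows, each an object of numbers: "tx", "ty", "tz": the shift along the tool's x, y, z in m; "yaw": the turn about the tool's z in degrees; "claw": the opening, from 0 (shut) to 1 (fully open). In form: [{"tx": .., "ty": .., "tz": .., "yaw": .., "claw": ..}, ...]. A call has 1 to 12 rows; each row is the pose to reach, as a shift and turn from the pose commanded when the call began, along the tool's axes at that moment; what a row does not reach only later rows make up. A row lasts 1/12 s, in which the tool goes at most 41.7 mm and 7.16 degrees, less where a joint would pass 70% of its speed; a pose out of reach is approached as far as the arm can. A call with a gripper value outside its range is refused whole. The fingers move at their own pace and stop on an object; "squeeze" is the grip in N (left out, the last holds). Time passes only in rows, so rows that repeat a pose let the fingers close. It gives the time, the measured TCP pose, the force and the opening at its end, in the units of the state.
- bot.get_state(): the state, without advancing time (a new reading comes with each control period).
- bot.camera(name): name is "scene" or "top"; returns a dict with "pixels" (480x640x3 uint8, red, green, blue), "range_z" (480x640 float32, m along the optical axis (not along the pixel's ray), 0 where there is no reading), "fx", "fy", "cx", "cy" (pixels), "k1" (the pictures are not rectified: a ray, as slopes to the right and down, at radius r is drawn at 1 + k1 r^2 times it, then the intrinsics apply), "origin" and "attitude" of the camera in the world. Camera axes: x right, y up, looking along -z (the intrinsics and any distortion apply to the point x, -y, -z); pixel columns grow to the right and rows downward; lengths in m; the calibration is good to about 2 mm. A picture is of the moment at which its call begins.
- bot.close_job(): hands the job in, once; it reports no verdict.
The state is a dict: "time_s": time; "joints": joint angles; "qd": joint speeds; "tau": joint torques, N m; "tool_pos": TCP position; "ee_rot": TCP orientation; "force": force on the tool from outside, world axes, zero at the start; "torque": the same for the moment, N m; "gripper_width": opening from 0.0 (shut) to 1.0 (fully open).
Only numpy, scipy, OpenCV 4.12 (cv2) and the standard library are available. Lean on these libraries where they do the work, as an engineer would, in place of code of your own. Each camera call takes 0.05 s, during which the arm holds its last target.

## Working session

There is one attempt and no reset: what is moved stays moved. The work goes in short steps, Python scripts to look and compute and a tool call to move; the robot and the scene stay as the last step left them, time stands still between calls to the robot, and variables do not carry over. Pictures are saved under pics/ and viewed, and the job is handed in when it is done.

Besides the shell and the picture viewer there is one more tool, called after "Emit:" by a JSON object that holds its "api" and its "payload", one argument or row to a line. send_rows: Moves the arm, as the interface text tells. Its arguments: {"type":"object","properties":{"moves":{"type":"array","items":{"type":"object","properties":{"tx":{"type":"number"},"ty":{"type":"number"},"tz":{"type":"number"},"yaw":{"type":"number"},"claw":{"type":"number"}}}},"squeeze":{"type":"number"}},"required":["moves"]}

```bash
mkdir -p pics; cat > h.py <<'E'
import numpy as np, cv2
from scipy.spatial.transform import Rotation as R
from bench import bot
def snap(name,tag):
    c=bot.camera(name); cv2.imwrite(f'pics/{tag}.png',c['pixels'][:,:,::-1]); np.savez(f'pics/{tag}.npz',**{k:np.array(v) for k,v in c.items()}); return c
def load(tag): 
    d=np.load(f'pics/{tag}.npz'); return {k:d[k] for k in d}
def att(c):
    a=np.array(c['attitude'],float)
    return a if a.shape==(3,3) else R.from_rotvec(a).as_matrix()
def ray(c,u,v):
    fx,fy,cx,cy,k1=[float(c[k]) for k in('fx','fy','cx','cy','k1')]
    K=np.array([[fx,0,cx],[0,fy,cy],[0,0,1]])
    p=cv2.undistortPoints(np.array([[[u,v]]],float),K,np.array([k1,0,0,0.]))[0,0]
    return att(c)@np.array([p[0],-p[1],-1])
def onz(c,u,v,z):
    d=ray(c,u,v);o=np.array(c['origin']);return o+d*(z-o[2])/d[2]
def dep(c,u,v):
    return np.array(c['origin'])+ray(c,u,v)*float(c['range_z'][int(round(v)),int(round(u))])
def proj(c,P):
    q=att(c).T@(np.array(P)-np.array(c['origin']));x,y=q[0]/-q[2],-q[1]/-q[2];f=1+float(c['k1'])*(x*x+y*y)
    return float(c['fx'])*x*f+float(c['cx']),float(c['fy'])*y*f+float(c['cy'])
def crop(tag,u0,v0,u1,v1,s,out):
    im=cv2.imread(f'pics/{tag}.png')[v0:v1,u0:u1]
    cv2.imwrite(f'pics/{out}.png',cv2.resize(im,None,fx=s,fy=s,interpolation=cv2.INTER_CUBIC))
E
python3 - <<'E'
from h import *
print(bot.get_state(), bot.tip_reach)
for n in('scene','top'):
    c=snap(n,n+'0'); print(n,c['origin'],c['attitude'],c['fx'],c['k1'])
E
```

```text
{'time_s': 0.0, 'joints': array([ 1.28666958e+00,  3.79441934e-01,  1.73476214e+00,  1.79448972e-05,
        1.02847181e+00, -3.32853247e-02]), 'qd': array([ 0.000226  , -0.00101595, -0.00053236,  0.00136035, -0.00050197,
        0.00099403]), 'tau': array([-1.36947354e-03, -7.63734841e+01, -4.34367585e+01,  6.49808859e-02,
        4.25899483e-02, -9.89431760e-05]), 'tool_pos': array([0.17363617, 0.67772266, 0.20837415]), 'ee_rot': array([-3.92979655e-01, -3.11672868e+00,  1.67623001e-03]), 'force': array([-0.47888333, -0.30301883,  0.16975322]), 'torque': array([-0.01321684, -0.01991737,  0.04551355]), 'gripper_width': 0.9978023638758514} 0.025
scene [1.06236603 0.72690693 1.02600825] [0.29661238 0.9271028  2.41553768] 542.1109714362966 -0.03460403033315994
top [0.2999168  0.06912386 1.64394717] [ 0.1456994  -0.13867678 -1.5743857 ] 573.1188014898935 -0.0003167734201281295
```

View pics/scene0.png

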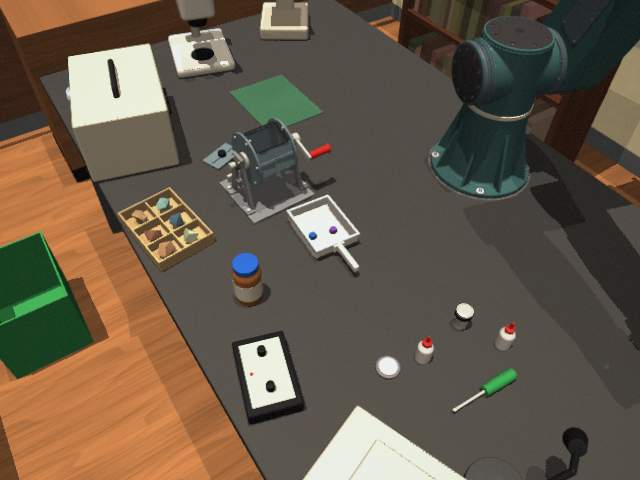

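View pics/top0.png

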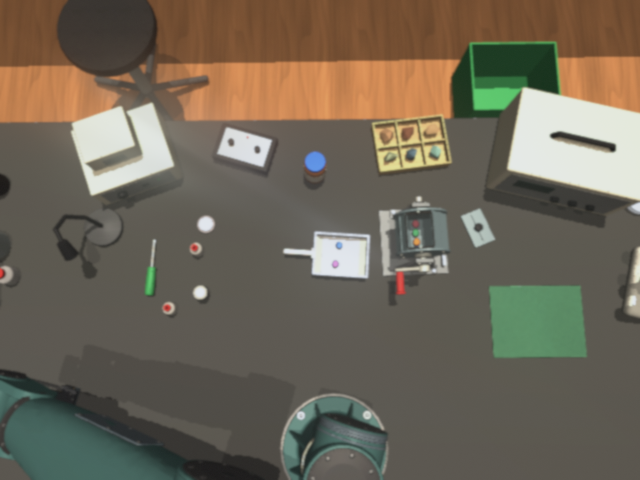

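Both views show everything: the tray is at about (340,255) in top, the cradle at (415,240), and the red crank at (400,283). The port is up. I'll enlarge these areas.

```bash
python3 - <<'E'
from h import *
crop('top0',275,185,475,305,4,'c1')
crop('scene0',190,100,390,280,4,'c2')
E
```

```text
(no output)
```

View pics/c1.png

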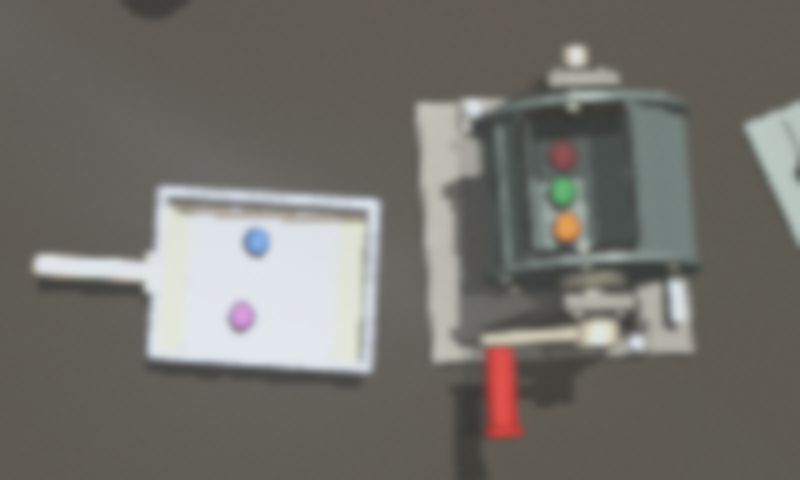

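View pics/c2.png

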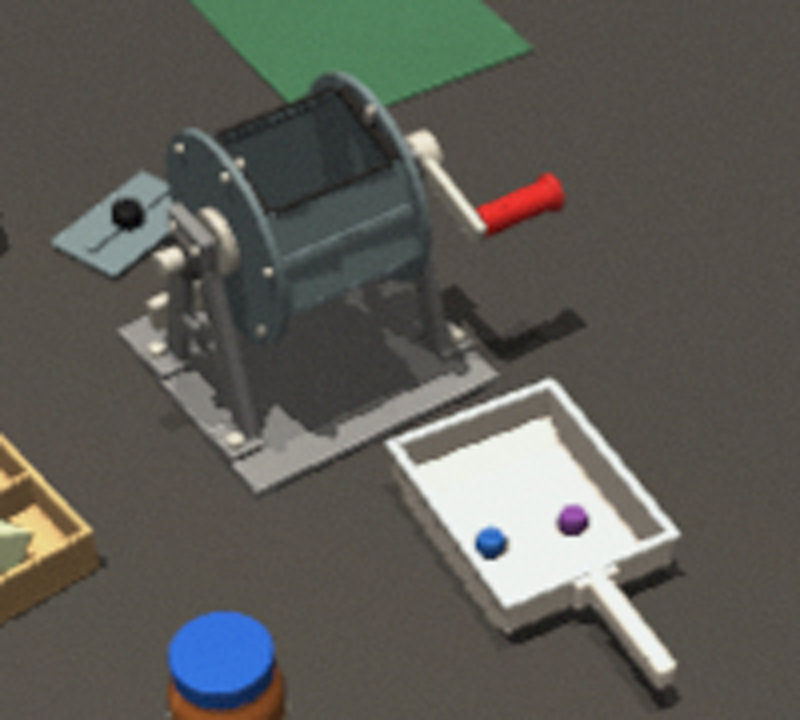

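```bash
cat > m.py <<'E'
from h import *
def T(c,pts,o,z): return np.array([onz(c,p[0]/4-.375+o[0],p[1]/4-.375+o[1],z) for p in pts])
E
python3 - <<'E'
from m import *
np.set_printoptions(precision=4,suppress=True)
t=load('top0');s=load('scene0')
tr=T(t,[(158,187),(380,200),(372,374),(148,360)],(275,185),.04);print('tray top',tr[:,:2],tr.mean(0))
tr2=T(s,[(388,441),(550,380),(680,535),(507,607)],(190,100),.04);print('tray scene',tr2[:,:2],tr2.mean(0))
print('handle end top',T(t,[(33,264),(155,272)],(275,185),.04)[:,:2],'scene',T(s,[(600,578),(665,672)],(190,100),.04)[:,:2])
print('plate top',T(t,[(415,102),(432,363),(695,352)],(275,185),.008)[:,:2],'scene',T(s,[(260,492),(498,375),(120,330)],(190,100),.008)[:,:2])
# red depth points
for c,n in((t,'top'),(s,'scene')):
    im=c['pixels'].astype(int);m=(im[...,0]>130)&(im[...,1]<70)&(im[...,2]<70)
    v,u=np.nonzero(m)
    k=((u>380)&(u<420)&(v>260)) if n=='top' else ((u>295)&(u<340)&(v<170)&(v>130))
    P=np.array([dep(c,a,b) for a,b in zip(u[k],v[k])]);print(n,len(P));
    P=P[(P[:,2]>.08)&(P[:,2]<.25)]
    print(P.mean(0),P.min(0),P.max(0))
    w=np.linalg.svd(P-P.mean(0))[2][0];print(w)
E
```

```text
tray top [[ 0.5961  0.049 ]
 [ 0.5853 -0.1086]
 [ 0.4616 -0.0995]
 [ 0.4727  0.0573]] [ 0.5289 -0.0254  0.04  ]
tray scene [[ 0.5835 -0.1102]
 [ 0.4655 -0.1009]
 [ 0.4749  0.0545]
 [ 0.5955  0.0452]] [ 0.5299 -0.0278  0.04  ]
handle end top [[0.5415 0.138 ]
 [0.535  0.0518]] scene [[0.5361 0.0565]
 [0.5456 0.1356]]
plate top [[ 0.6635 -0.1397]
 [ 0.4723 -0.146 ]
 [ 0.4786 -0.3342]] scene [[ 0.6607 -0.1425]
 [ 0.4731 -0.1507]
 [ 0.6677 -0.3278]]
top 43
[ 0.4312 -0.1713  0.126 ] [ 0.4125 -0.185   0.1144] [ 0.4576 -0.1654  0.1355]
[-0.9776 -0.1755  0.1159]
scene 135
[ 0.4401 -0.1744  0.128 ] [ 0.4114 -0.1881  0.1196] [ 0.47   -0.166   0.1348]
[ 0.9994  0.0322 -0.0123]
```

```bash
cat >> h.py <<'E'
def shift(target, jaw_deg):
    """target TCP xyz; jaw_deg desired world heading of tool y (mod 180)"""
    s=bot.get_state();M=R.from_rotvec(s['ee_rot']).as_matrix()
    d=M.T@(np.array(target)-s['tool_pos']); a=np.degrees(np.arctan2(M[1,1],M[0,1]))
    yaw=-((jaw_deg-a+90)%180-90)
    print('t',round(s['time_s'],2),'shift',d.round(4),'yaw',round(yaw,2),'joints',s['joints'].round(3),'F',s['force'].round(1),'pos',s['tool_pos'].round(4),'tooly',round(a,2),'w',round(float(s['gripper_width']),3),'zdir',M[:,2].round(3))
E
python3 - <<'E'
from h import *
shift((.540,.103,.10),-4.2)
E
```

```text
t 0.1 shift [-0.4975 -0.4657  0.1089] yaw 79.83 joints [ 1.287  0.379  1.735 -0.     1.029 -0.033] F [-0.3  0.7 -0.5] pos [0.1736 0.6777 0.2084] tooly 75.63 w 0.999 zdir [-0.    -0.001 -1.   ]
```

Emit:
{"api": "send_rows", "payload": {
  "moves": [
    {"tx": -0.04,"ty": -0.037,"tz": 0.0,"yaw": 6.65,"claw": 0.6},
    {"tx": -0.08,"ty": -0.075,"tz": 0.0,"yaw": 13.3,"claw": 0.6},
    {"tx": -0.12,"ty": -0.112,"tz": 0.0,"yaw": 20,"claw": 0.6},
    {"tx": -0.16,"ty": -0.15,"tz": 0.0,"yaw": 26.6,"claw": 0.6},
    {"tx": -0.2,"ty": -0.187,"tz": 0.0,"yaw": 33.3,"claw": 0.6},
    {"tx": -0.24,"ty": -0.225,"tz": 0.0,"yaw": 40,"claw": 0.6},
    {"tx": -0.28,"ty": -0.262,"tz": 0.0,"yaw": 46.6,"claw": 0.6},
    {"tx": -0.32,"ty": -0.3,"tz": 0.0,"yaw": 53.3,"claw": 0.6},
    {"tx": -0.36,"ty": -0.337,"tz": 0.0,"yaw": 60,"claw": 0.6},
    {"tx": -0.4,"ty": -0.375,"tz": 0.02,"yaw": 66.6,"claw": 0.6},
    {"tx": -0.44,"ty": -0.412,"tz": 0.04,"yaw": 73,"claw": 0.6},
    {"tx": -0.497,"ty": -0.466,"tz": 0.06,"yaw": 79.8,"claw": 0.6}
  ]
}}

```text
time_s: 1.1
tool_pos: [0.4421, 0.2562, 0.188]
ee_rot: [2.306, 2.133, 0.001]
force: [1.3, 1.1, 0.0]
gripper_width: 0.601
```

```bash
python3 - <<'E'
from h import *
shift((.540,.103,.036),-4.2)
E
```

```text
t 1.1 shift [-0.1452  0.1094  0.152 ] yaw -0.28 joints [0.48  0.108 2.125 0.    0.908 0.558] F [1.3 1.1 0. ] pos [0.4421 0.2562 0.188 ] tooly -4.48 w 0.601 zdir [ 0.001  0.    -1.   ]
```

Emit:
{"api": "send_rows", "payload": {
  "moves": [
    {"tx": -0.145,"ty": 0.109,"tz": 0.05,"yaw": 0,"claw": 0.6},
    {"tx": -0.145,"ty": 0.109,"tz": 0.07,"yaw": 0,"claw": 0.6},
    {"tx": -0.145,"ty": 0.109,"tz": 0.08,"yaw": 0,"claw": 0.6},
    {"tx": -0.145,"ty": 0.109,"tz": 0.08,"yaw": 0,"claw": 0.6},
    {"tx": -0.145,"ty": 0.109,"tz": 0.08,"yaw": 0,"claw": 0.6},
    {"tx": -0.145,"ty": 0.109,"tz": 0.08,"yaw": 0,"claw": 0.6},
    {"tx": -0.145,"ty": 0.109,"tz": 0.08,"yaw": 0,"claw": 0.6},
    {"tx": -0.145,"ty": 0.109,"tz": 0.08,"yaw": 0,"claw": 0.6}
  ]
}}

```text
time_s: 1.77
tool_pos: [0.5392, 0.1056, 0.1079]
ee_rot: [-2.301, -2.138, 0.001]
force: [-0.6, -0.1, -0.3]
gripper_width: 0.596
```

```bash
python3 - <<'E'
from h import *
shift((.540,.103,.036),-4.2)
snap('scene','s1');crop('s1',250,120,450,270,4,'s1c')
E
```

```text
t 1.77 shift [-0.0026  0.001   0.0719] yaw 0.01 joints [0.151 0.295 2.08  0.    0.767 0.224] F [-0.6 -0.1 -0.3] pos [0.5392 0.1056 0.1079] tooly -4.19 w 0.596 zdir [-0.  0. -1.]
```

View pics/s1c.png

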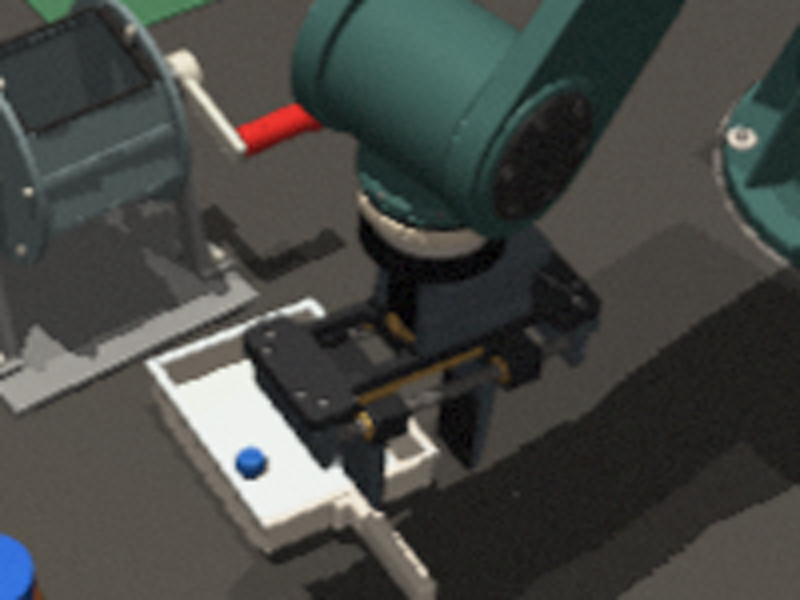

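Emit:
{"api": "send_rows", "payload": {
  "moves": [
    {"tx": 0,"ty": 0.001,"tz": 0.03,"yaw": 0,"claw": 0.6},
    {"tx": 0,"ty": 0.001,"tz": 0.055,"yaw": 0,"claw": 0.6},
    {"tx": 0,"ty": 0.001,"tz": 0.072,"yaw": 0,"claw": 0.6},
    {"tx": 0,"ty": 0.001,"tz": 0.072,"yaw": 0,"claw": 0.6},
    {"tx": 0,"ty": 0.001,"tz": 0.072,"yaw": 0,"claw": 0.3},
    {"tx": 0,"ty": 0.001,"tz": 0.072,"yaw": 0,"claw": 0.3},
    {"tx": 0,"ty": 0.001,"tz": 0.072,"yaw": 0,"claw": 0.3}
  ]
}}

```text
time_s: 2.4
tool_pos: [0.5414, 0.1059, 0.0374]
ee_rot: [2.299, 2.139, 0.003]
force: [-0.3, -0.0, -0.4]
gripper_width: 0.41
```

```bash
python3 - <<'E'
from h import *
shift((.540,.106,.036),-4.2)
snap('scene','s2');crop('s2',250,150,450,300,4,'s2c')
E
```

```text
t 2.4 shift [-0.     -0.0014  0.0014] yaw 0.06 joints [0.151 0.42  2.085 0.    0.635 0.223] F [-0.3 -0.  -0.4] pos [0.5414 0.1059 0.0374] tooly -4.14 w 0.41 zdir [ 0.002  0.    -1.   ]
```

View pics/s2c.png

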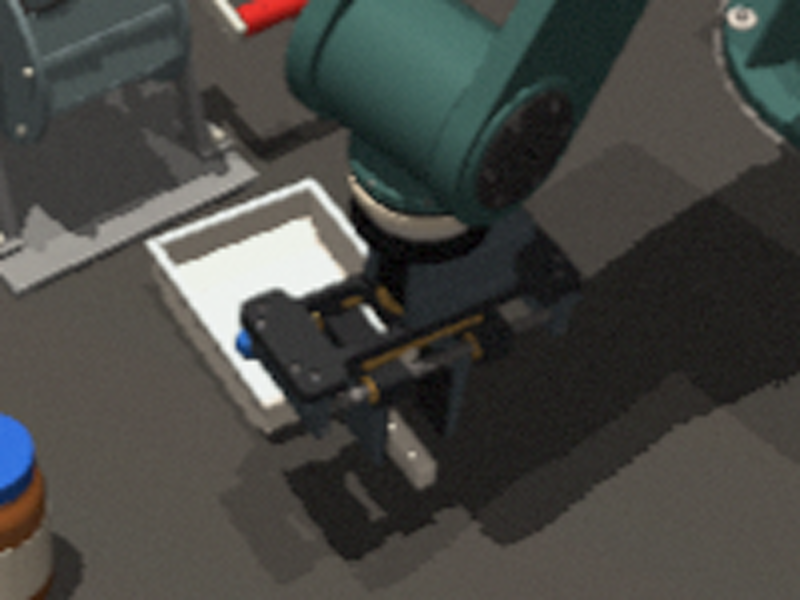

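Fingers straddle the handle, at about (410,420) in the crop. Closing.

Emit:
{"api": "send_rows", "payload": {
  "squeeze": 40,
  "moves": [
    {"ty": -0.001,"tz": 0.001,"claw": 0.2},
    {"ty": -0.001,"tz": 0.001,"claw": 0.15},
    {"ty": -0.001,"tz": 0.001,"claw": 0.1},
    {"ty": -0.001,"tz": 0.001,"claw": 0.05},
    {"ty": -0.001,"tz": 0.001,"claw": 0},
    {"ty": -0.001,"tz": 0.001,"claw": 0},
    {"ty": -0.001,"tz": 0.001,"claw": 0},
    {"ty": -0.001,"tz": 0.001,"claw": 0}
  ]
}}

```text
schema error: expected keys tx, ty, tz, yaw, claw
```

Emit:
{"api": "send_rows", "payload": {
  "squeeze": 60,
  "moves": [
    {"tz": 0,"claw": 0},
    {"tz": -0.004,"claw": 0},
    {"tz": -0.008,"claw": 0},
    {"tz": -0.012,"claw": 0},
    {"tz": -0.012,"claw": 0}
  ]
}}

```text
schema error: expected keys tx, ty, tz, yaw, claw
```

```bash
python3 - <<'E'
from h import *
shift((.540,.106,.036),-4.2)
snap('scene','s3');crop('s3',250,150,450,300,4,'s3c')
E
```

```text
t 2.45 shift [ 0.0001 -0.0014  0.0013] yaw 0.05 joints [0.151 0.42  2.085 0.    0.635 0.223] F [-0.3  0.1 -0.5] pos [0.5414 0.1058 0.0373] tooly -4.15 w 0.373 zdir [ 0.002  0.    -1.   ]
```

View pics/s3c.png

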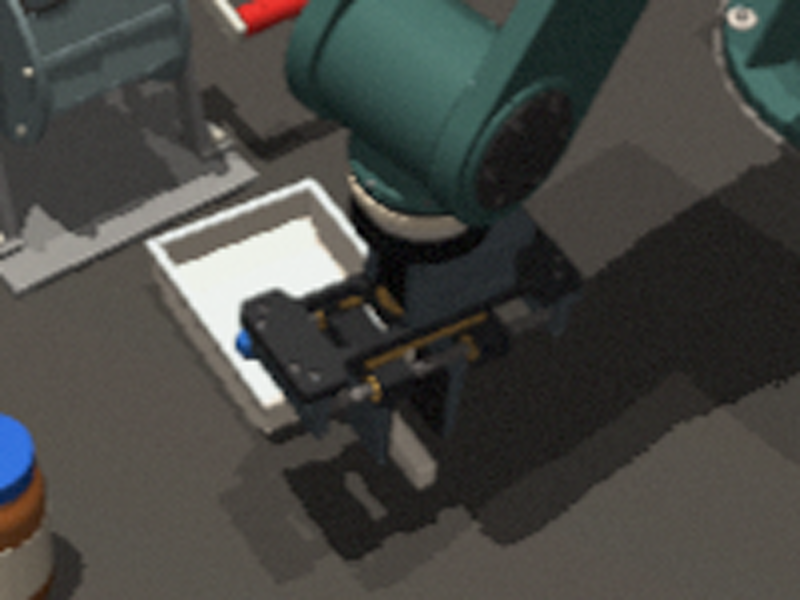

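Emit:
{"api": "send_rows", "payload": {
  "squeeze": 40,
  "moves": [
    {"tx": 0,"ty": -0.001,"tz": 0.001,"yaw": 0,"claw": 0.2},
    {"tx": 0,"ty": -0.001,"tz": 0.001,"yaw": 0,"claw": 0.15},
    {"tx": 0,"ty": -0.001,"tz": 0.001,"yaw": 0,"claw": 0.1},
    {"tx": 0,"ty": -0.001,"tz": 0.001,"yaw": 0,"claw": 0.05},
    {"tx": 0,"ty": -0.001,"tz": 0.001,"yaw": 0,"claw": 0},
    {"tx": 0,"ty": -0.001,"tz": 0.001,"yaw": 0,"claw": 0},
    {"tx": 0,"ty": -0.001,"tz": 0.001,"yaw": 0,"claw": 0},
    {"tx": 0,"ty": -0.001,"tz": 0.001,"yaw": 0,"claw": 0}
  ]
}}

```text
time_s: 3.17
tool_pos: [0.5396, 0.1055, 0.0349]
ee_rot: [2.301, 2.139, 0.0]
force: [-0.5, -0.0, 1.5]
gripper_width: 0.001
```

Emit:
{"api": "send_rows", "payload": {
  "squeeze": 60,
  "moves": [
    {"tx": 0,"ty": 0,"tz": 0,"yaw": 0,"claw": 0},
    {"tx": 0,"ty": 0,"tz": 0,"yaw": 0,"claw": 0},
    {"tx": 0,"ty": 0,"tz": -0.004,"yaw": 0,"claw": 0},
    {"tx": 0,"ty": 0,"tz": -0.008,"yaw": 0,"claw": 0},
    {"tx": 0,"ty": 0,"tz": -0.012,"yaw": 0,"claw": 0},
    {"tx": 0,"ty": 0,"tz": -0.012,"yaw": 0,"claw": 0}
  ]
}}

```text
time_s: 3.67
tool_pos: [0.5399, 0.1055, 0.0478]
ee_rot: [2.3, 2.139, 0.001]
force: [0.2, 0.7, 0.0]
gripper_width: 0.004
```

```bash
python3 - <<'E'
from h import *
shift((.540,.106,.036),-4.2)
snap('scene','s4');crop('s4',250,150,450,300,4,'s4c')
E
```

```text
t 3.67 shift [0.0005 0.     0.0118] yaw 0.03 joints [ 0.151  0.4    2.087 -0.     0.654  0.223] F [0.2 0.7 0. ] pos [0.5399 0.1055 0.0478] tooly -4.17 w 0.004 zdir [ 0.001  0.    -1.   ]
```

View pics/s4c.png

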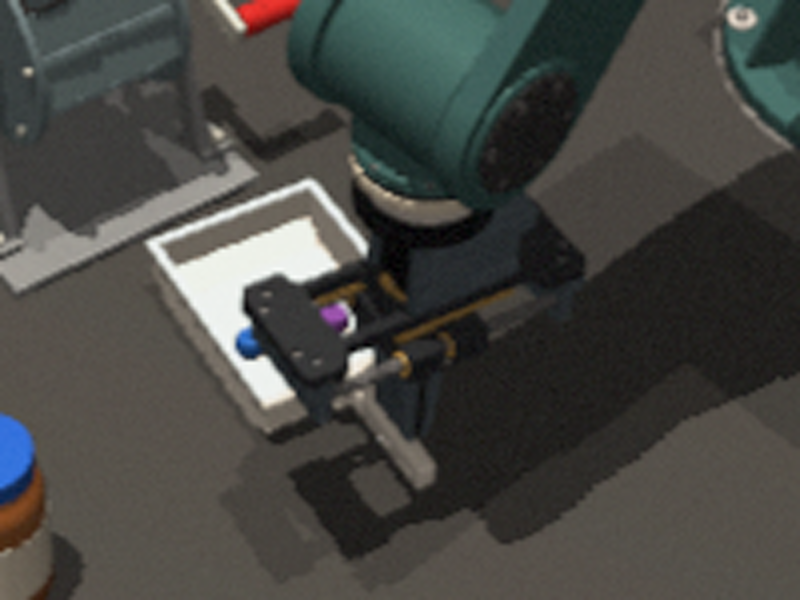

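```bash
python3 - <<'E'
from h import *
c=load('s4');p=bot.get_state()['tool_pos']
im=cv2.imread('pics/s4.png')[150:300,250:450]; im=cv2.resize(im,None,fx=4,fy=4)
for P,col in((p,(0,0,255)),(p-[0,0,.025],(0,255,0)),(p+[0,0,.05],(255,0,0)),((.540,.103,.04),(0,255,255)),((.5445,.136,.04),(255,255,0))):
    u,v=proj(c,P);cv2.circle(im,(int((u-250)*4),int((v-150)*4)),4,col,-1)
cv2.imwrite('pics/s4d.png',im)
snap('top','t4');crop('t4',265,195,415,305,5,'t4c')
E
```

```text
(no output)
```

View pics/s4d.png

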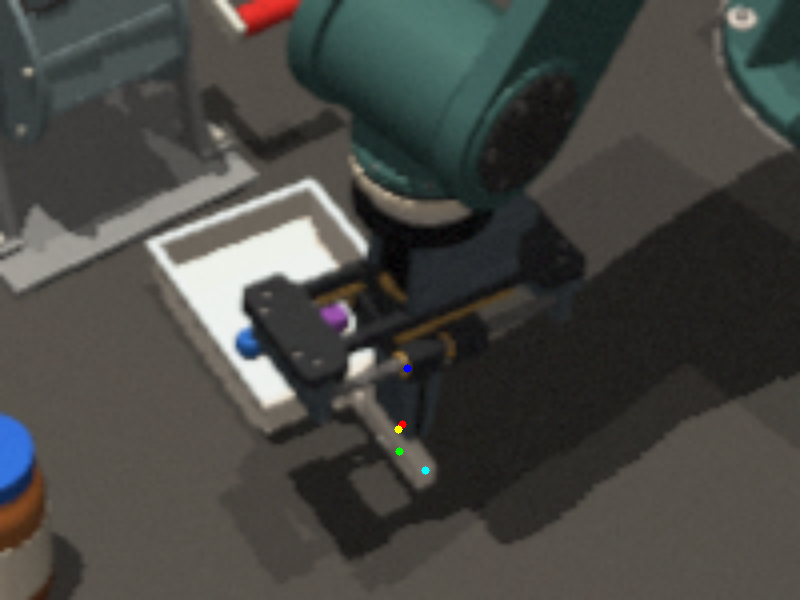

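View pics/t4c.png

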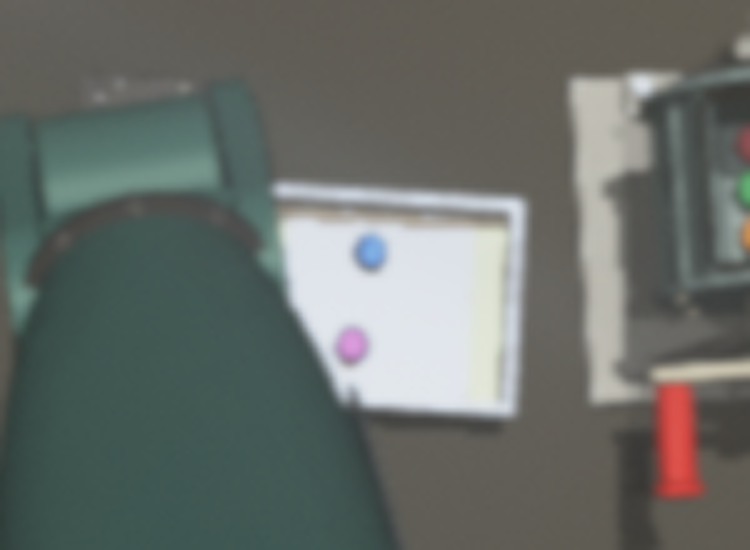

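```bash
python3 - <<'E'
from h import *
crop('s4',310,225,380,280,11,'s4e')
crop('s3',310,225,380,280,11,'s3e')
E
```

```text
(no output)
```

View pics/s4e.png

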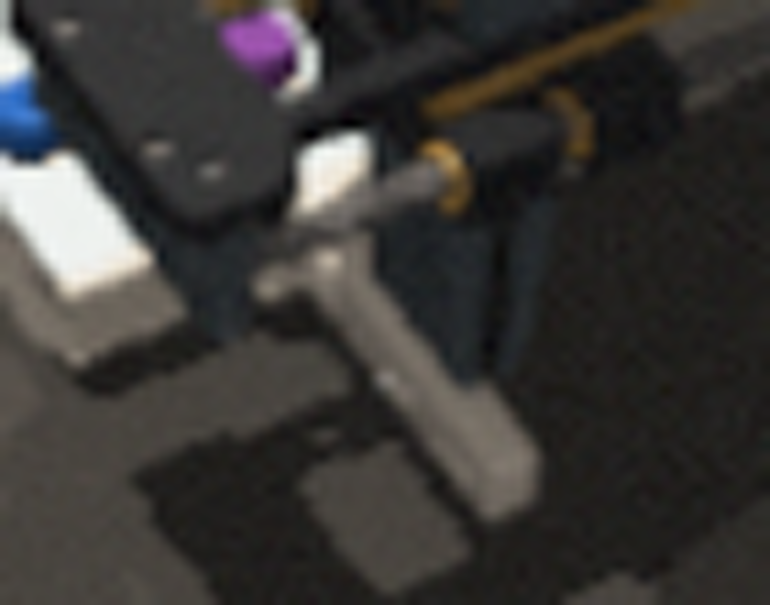

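View pics/s3e.png

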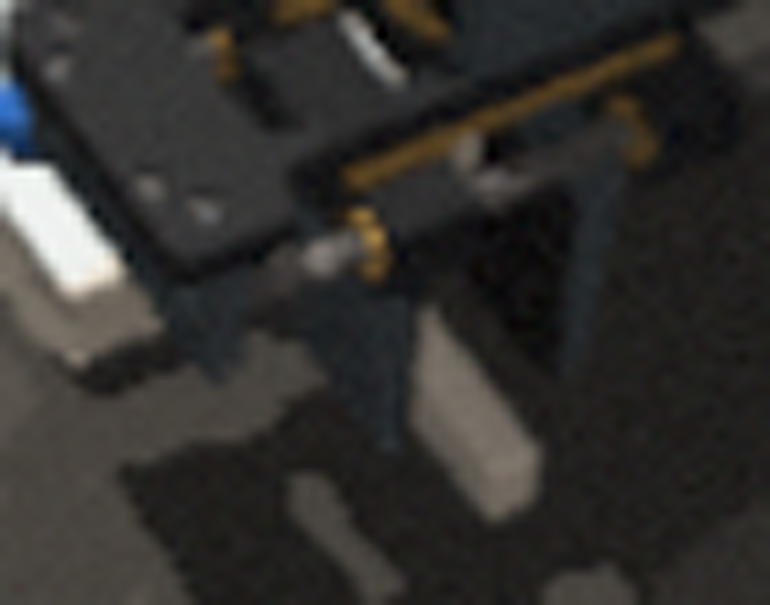

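```bash
python3 - <<'E'
from h import *
np.set_printoptions(precision=3,suppress=True)
for tag,pts in(('s4',[(400,320),(450,330),(470,360),(520,330),(505,365),(490,400),(400,380),(340,290),(500,470)]),('s3',[(390,440),(400,380),(330,320),(570,360),(590,250),(430,400),(500,460)])):
    c=load(tag)
    for p in pts:
        print(tag,p,dep(c,p[0]/11+310,p[1]/11+225))
E
```

```text
s4 (400, 320) [0.541 0.092 0.042]
s4 (450, 330) [0.551 0.12  0.074]
s4 (470, 360) [0.547 0.123 0.064]
s4 (520, 330) [0.535 0.123 0.066]
s4 (505, 365) [0.537 0.122 0.054]
s4 (490, 400) [0.537 0.118 0.039]
s4 (400, 380) [0.544 0.097 0.028]
s4 (340, 290) [0.546 0.075 0.038]
s4 (500, 470) [0.547 0.136 0.041]
s3 (390, 440) [0.566 0.122 0.05 ]
s3 (400, 380) [0.562 0.119 0.064]
s3 (330, 320) [0.568 0.101 0.069]
s3 (570, 360) [0.52  0.123 0.046]
s3 (590, 250) [0.518 0.123 0.08 ]
s3 (430, 400) [0.546 0.109 0.035]
s3 (500, 460) [0.545 0.133 0.041]
```

```bash
python3 - <<'E'
from h import *
np.set_printoptions(precision=3,suppress=True)
for tag,z in(('s1',.1079),('s2',.0374),('s3',.0373),('s4',.0478)):
    c=load(tag)
    Z=c['range_z'];P=[]
    for v in range(190,290):
        for u in range(310,390):
            if Z[v,u]>0:
                col=c['pixels'][v,u].astype(int)
                p=dep(c,u,v)
                if .48<p[0]<.60 and .08<p[1]<.135 and .0<p[2]<.15 and (p[2]>.044 or abs(p[0]-.5415)>.012) and p[2]>.006: P.append(p)
    P=np.array(P)
    for lo,hi in((.48,.5415),(.5415,.6)):
        q=P[(P[:,0]>lo)&(P[:,0]<hi)]
        print(tag,z,len(q),'lowest z',np.sort(q[:,2])[:12], q[np.argsort(q[:,2])[:3]])
E
```

```text
s1 0.1079 142 lowest z [0.006 0.006 0.006 0.006 0.006 0.006 0.045 0.045 0.045 0.046 0.048 0.114] [[0.505 0.102 0.006]
 [0.503 0.118 0.006]
 [0.485 0.126 0.006]]
s1 0.1079 111 lowest z [0.006 0.006 0.007 0.008 0.044 0.044 0.045 0.046 0.046 0.115 0.118 0.118] [[0.592 0.083 0.006]
 [0.574 0.115 0.006]
 [0.57  0.105 0.007]]
s2 0.0374 274 lowest z [0.006 0.006 0.007 0.007 0.007 0.008 0.042 0.043 0.043 0.043 0.045 0.045] [[0.527 0.135 0.006]
 [0.503 0.085 0.006]
 [0.489 0.124 0.007]]
s2 0.0374 348 lowest z [0.006 0.006 0.007 0.007 0.007 0.042 0.044 0.045 0.046 0.048 0.048 0.049] [[0.567 0.092 0.006]
 [0.568 0.123 0.006]
 [0.578 0.092 0.007]]
s3 0.0373 266 lowest z [0.006 0.006 0.007 0.042 0.043 0.044 0.045 0.045 0.045 0.045 0.045 0.045] [[0.509 0.114 0.006]
 [0.502 0.13  0.006]
 [0.512 0.09  0.007]]
s3 0.0373 359 lowest z [0.006 0.007 0.007 0.007 0.007 0.008 0.009 0.044 0.044 0.045 0.046 0.047] [[0.598 0.1   0.006]
 [0.588 0.107 0.007]
 [0.556 0.114 0.007]]
s4 0.0478 82 lowest z [0.006 0.006 0.007 0.007 0.007 0.053 0.054 0.054 0.056 0.058 0.058 0.059] [[0.5   0.127 0.006]
 [0.507 0.116 0.006]
 [0.506 0.102 0.007]]
s4 0.0478 209 lowest z [0.006 0.006 0.006 0.006 0.006 0.006 0.006 0.008 0.044 0.045 0.045 0.057] [[0.592 0.086 0.006]
 [0.559 0.114 0.006]
 [0.579 0.13  0.006]]
```

The depth image shows the fingertips about 32 mm higher than the reported pose implies. The shut gripper passed above the handle and the tray did not move. I'll reopen and descend by measured tip height instead.

Emit:
{"api": "send_rows", "payload": {
  "squeeze": 40,
  "moves": [
    {"tx": 0,"ty": 0,"tz": 0,"yaw": 0,"claw": 0.5},
    {"tx": 0,"ty": 0,"tz": 0,"yaw": 0,"claw": 0.5},
    {"tx": 0,"ty": 0,"tz": 0,"yaw": 0,"claw": 0.5},
    {"tx": 0,"ty": 0,"tz": 0,"yaw": 0,"claw": 0.5},
    {"tx": 0,"ty": 0.001,"tz": 0,"yaw": 0,"claw": 0.5},
    {"tx": 0,"ty": 0.002,"tz": 0.01,"yaw": 0,"claw": 0.5},
    {"tx": 0,"ty": 0.002,"tz": 0.02,"yaw": 0,"claw": 0.5},
    {"tx": 0,"ty": 0.002,"tz": 0.03,"yaw": 0,"claw": 0.5},
    {"tx": 0,"ty": 0.002,"tz": 0.036,"yaw": 0,"claw": 0.5},
    {"tx": 0,"ty": 0.002,"tz": 0.04,"yaw": 0,"claw": 0.5},
    {"tx": 0,"ty": 0.002,"tz": 0.04,"yaw": 0,"claw": 0.5}
  ]
}}

```text
time_s: 4.68
tool_pos: [0.5407, 0.1052, 0.0056]
ee_rot: [-2.3, -2.138, 0.002]
force: [-0.7, -0.0, -0.4]
gripper_width: 0.499
```

```bash
python3 - <<'E'
from h import *
shift((.5415,.106,.036),-4.2)
snap('scene','s5');crop('s5',310,210,380,280,8,'s5c')
c=load('s5')
np.set_printoptions(precision=3,suppress=True)
Z=c['range_z'];P=[]
for v in range(190,290):
    for u in range(310,390):
        p=dep(c,u,v)
        if Z[v,u]>0 and .48<p[0]<.60 and .115<p[1]<.128 and .0<p[2]<.15 and  .012<abs(p[0]-.5415)<.05 and p[2]>.006:P.append(p)
P=np.array(P);print(P[np.argsort(P[:,2])[:15]])
E
```

```text
t 4.68 shift [ 0.0008  0.0006 -0.0304] yaw 0.03 joints [ 0.15   0.479  2.081 -0.     0.583  0.223] F [-0.7 -0.  -0.4] pos [0.5407 0.1052 0.0056] tooly -4.17 w 0.499 zdir [-0.002 -0.    -1.   ]
[[0.517 0.116 0.01 ]
 [0.564 0.117 0.013]
 [0.513 0.123 0.015]
 [0.518 0.121 0.015]
 [0.57  0.12  0.016]
 [0.572 0.116 0.017]
 [0.52  0.124 0.017]
 [0.572 0.12  0.017]
 [0.569 0.119 0.017]
 [0.565 0.117 0.017]
 [0.511 0.124 0.018]
 [0.515 0.122 0.018]
 [0.518 0.124 0.019]
 [0.514 0.123 0.019]
 [0.517 0.115 0.02 ]]
```

View pics/s5c.png

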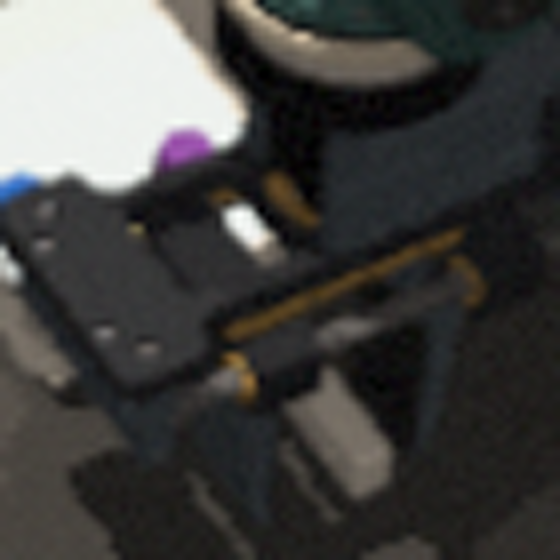

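The fingers now clearly straddle the handle, with tips at about 14 mm. Closing.

Emit:
{"api": "send_rows", "payload": {
  "squeeze": 50,
  "moves": [
    {"tx": 0,"ty": 0,"tz": 0,"yaw": 0,"claw": 0.3},
    {"tx": 0,"ty": 0,"tz": 0,"yaw": 0,"claw": 0.2},
    {"tx": 0,"ty": 0,"tz": 0,"yaw": 0,"claw": 0.15},
    {"tx": 0,"ty": 0,"tz": 0,"yaw": 0,"claw": 0.1},
    {"tx": 0,"ty": 0,"tz": 0,"yaw": 0,"claw": 0},
    {"tx": 0,"ty": 0,"tz": 0,"yaw": 0,"claw": 0},
    {"tx": 0,"ty": 0,"tz": 0,"yaw": 0,"claw": 0},
    {"tx": 0,"ty": 0,"tz": 0,"yaw": 0,"claw": 0}
  ]
}}

```text
time_s: 5.4
tool_pos: [0.5416, 0.1053, 0.007]
ee_rot: [2.301, 2.139, 0.0]
force: [-0.5, -0.3, 3.0]
gripper_width: 0.153
```

Emit:
{"api": "send_rows", "payload": {
  "squeeze": 60,
  "moves": [
    {"tx": 0,"ty": 0,"tz": 0,"yaw": 0,"claw": 0},
    {"tx": 0,"ty": 0,"tz": -0.003,"yaw": 0,"claw": 0},
    {"tx": 0,"ty": 0,"tz": -0.006,"yaw": 0,"claw": 0},
    {"tx": 0,"ty": 0,"tz": -0.009,"yaw": 0,"claw": 0},
    {"tx": 0,"ty": 0,"tz": -0.012,"yaw": 0,"claw": 0},
    {"tx": 0,"ty": 0,"tz": -0.014,"yaw": 0,"claw": 0},
    {"tx": 0,"ty": 0,"tz": -0.014,"yaw": 0,"claw": 0},
    {"tx": 0,"ty": 0,"tz": -0.014,"yaw": 0,"claw": 0}
  ]
}}

```text
time_s: 6.07
tool_pos: [0.5416, 0.1053, 0.021]
ee_rot: [2.301, 2.139, 0.0]
force: [-0.5, 0.0, -3.5]
gripper_width: 0.151
```

```bash
python3 - <<'E'
from h import *
shift((.5415,.106,.036),-4.2);print(bot.get_state()['torque'])
snap('scene','s6');crop('s6',250,150,450,300,4,'s6c')
np.set_printoptions(precision=3,suppress=True)
c=load('s6')
E
```

```text
t 6.07 shift [ 0.0007 -0.0001 -0.015 ] yaw 0.03 joints [0.15  0.451 2.082 0.    0.608 0.223] F [-0.5  0.  -3.5] pos [0.5416 0.1053 0.021 ] tooly -4.17 w 0.151 zdir [ 0.  0. -1.]
[0.29489751 0.03259633 0.00955788]
```

View pics/s6c.png

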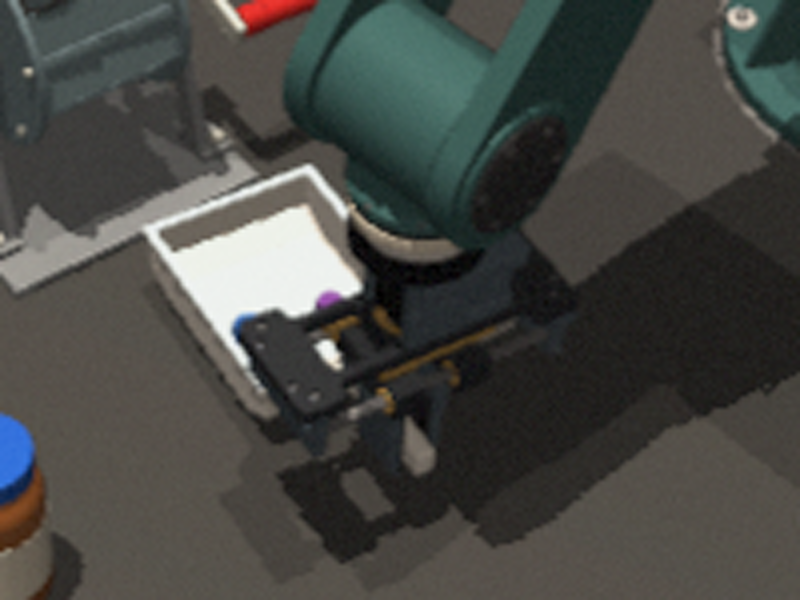

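```bash
python3 - <<'E'
from h import *
np.set_printoptions(precision=4,suppress=True)
c=load('s6')
P=[]
for v in range(205,225):
    for u in range(295,338):
        if c['pixels'][v,u].min()>170: P.append(dep(c,u,v))
P=np.array(P)
ok=np.ones(len(P),bool)
for _ in range(4):
    A=np.c_[P[ok,:2],np.ones(ok.sum())];k=np.linalg.lstsq(A,P[ok,2],rcond=None)[0];r=P[:,2]-np.c_[P[:,:2],np.ones(len(P))]@k;ok=abs(r)<.004
print(len(P),ok.sum(),k,P[ok].mean(0))
for p in[(150,229),(307,170)]:
  print(dep(c,p[0]/4+250,p[1]/4+150+.5), onz(c,p[0]/4+249.6,p[1]/4+149.6,.054))
E
```

```text
696 140 [ 0.4173  0.5797 -0.1569] [ 0.5248 -0.0694  0.0219]
[ 0.5856 -0.1018  0.056 ] [ 0.5838 -0.1068  0.054 ]
[ 0.4734 -0.0919  0.0572] [ 0.4704 -0.098   0.054 ]
```

```bash
python3 - <<'E'
from h import *
shift((.5588,.0862,.020),2.2)
shift((.5655,-.0957,.020),2.2)
shift((.566,-.1057,.020),2.2)
E
```

```text
t 6.12 shift [-0.0178  0.0187  0.0009] yaw -6.37 joints [0.15  0.451 2.083 0.    0.608 0.223] F [-0.5 -0.1 -3.6] pos [0.5415 0.1053 0.0209] tooly -4.17 w 0.151 zdir [ 0.  0. -1.]
t 6.12 shift [-0.1987  0.0386  0.0009] yaw -6.37 joints [0.15  0.451 2.083 0.    0.608 0.223] F [-0.5 -0.1 -3.6] pos [0.5415 0.1053 0.0209] tooly -4.17 w 0.151 zdir [ 0.  0. -1.]
t 6.12 shift [-0.2087  0.0398  0.0009] yaw -6.37 joints [0.15  0.451 2.083 0.    0.608 0.223] F [-0.5 -0.1 -3.6] pos [0.5415 0.1053 0.0209] tooly -4.17 w 0.151 zdir [ 0.  0. -1.]
```

Emit:
{"api": "send_rows", "payload": {
  "moves": [
    {"tx": -0.002,"ty": 0.002,"tz": 0,"yaw": -0.6,"claw": 0},
    {"tx": -0.004,"ty": 0.004,"tz": 0,"yaw": -1.4,"claw": 0},
    {"tx": -0.006,"ty": 0.0065,"tz": 0,"yaw": -2.2,"claw": 0},
    {"tx": -0.009,"ty": 0.009,"tz": 0,"yaw": -3.2,"claw": 0},
    {"tx": -0.012,"ty": 0.0125,"tz": 0,"yaw": -4.3,"claw": 0},
    {"tx": -0.015,"ty": 0.0155,"tz": 0,"yaw": -5.4,"claw": 0},
    {"tx": -0.017,"ty": 0.018,"tz": 0,"yaw": -6.1,"claw": 0},
    {"tx": -0.018,"ty": 0.0187,"tz": 0,"yaw": -6.4,"claw": 0},
    {"tx": -0.018,"ty": 0.0187,"tz": 0,"yaw": -6.4,"claw": 0}
  ]
}}

```text
time_s: 6.87
tool_pos: [0.559, 0.0857, 0.0208]
ee_rot: [-2.178, -2.264, 0.0]
force: [-0.5, 0.4, -4.8]
gripper_width: 0.15
```

```bash
python3 - <<'E'
from h import *
shift((.5655,-.0957,.020),2.2)
snap('scene','s7');crop('s7',210,120,410,270,4,'s7c')
snap('top','t7');crop('t7',265,195,465,305,4,'t7c')
E
```

```text
t 6.87 shift [-0.1815 -0.0006  0.0008] yaw 0.03 joints [ 0.111  0.467  2.055 -0.     0.62   0.072] F [-0.5  0.4 -4.8] pos [0.559  0.0857 0.0208] tooly 2.23 w 0.15 zdir [-0. -0. -1.]
```

View pics/s7c.png

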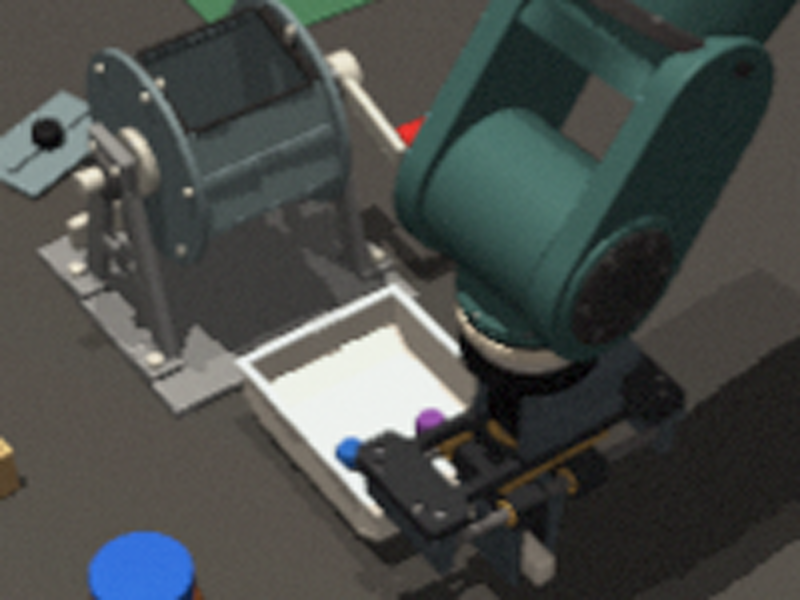

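View pics/t7c.png

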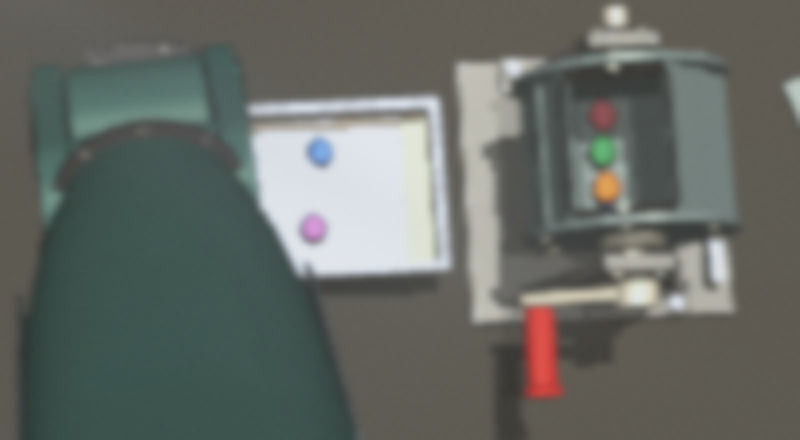

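```bash
python3 - <<'E'
from m import *
np.set_printoptions(precision=4,suppress=True)
t=load('t7');s=load('s7')
a=T(t,[(440,97),(450,270)],(265,195),.053);b=T(s,[(240,364),(395,288)],(210,120),.053)
print(a[:,:2],a.mean(0),b[:,:2],b.mean(0))
p=T(t,[(457,63),(473,321),(735,312)],(265,195),.008);q=T(s,[(180,411),(418,293),(40,247)],(210,120),.008);print(p[:,:2],q[:,:2])
E
```

```text
[[ 0.6282 -0.1226]
 [ 0.5048 -0.1259]] [ 0.5665 -0.1242  0.053 ] [[ 0.627  -0.1198]
 [ 0.5081 -0.1253]] [ 0.5675 -0.1226  0.053 ]
[[ 0.6627 -0.1412]
 [ 0.4737 -0.1467]
 [ 0.4786 -0.3342]] [[ 0.6603 -0.1433]
 [ 0.472  -0.1523]
 [ 0.6664 -0.3306]]
```

Emit:
{"api": "send_rows", "payload": {
  "moves": [
    {"tx": -0.004,"ty": 0,"tz": 0.001,"yaw": 0,"claw": 0},
    {"tx": -0.012,"ty": 0,"tz": 0.002,"yaw": 0,"claw": 0},
    {"tx": -0.026,"ty": 0,"tz": 0.002,"yaw": 0,"claw": 0},
    {"tx": -0.044,"ty": 0,"tz": 0.002,"yaw": 0,"claw": 0},
    {"tx": -0.063,"ty": 0,"tz": 0.002,"yaw": 0,"claw": 0},
    {"tx": -0.083,"ty": 0,"tz": 0.002,"yaw": 0,"claw": 0},
    {"tx": -0.103,"ty": 0,"tz": 0.002,"yaw": 0,"claw": 0},
    {"tx": -0.122,"ty": 0,"tz": 0.002,"yaw": 0,"claw": 0},
    {"tx": -0.14,"ty": 0,"tz": 0.002,"yaw": 0,"claw": 0},
    {"tx": -0.153,"ty": 0,"tz": 0.002,"yaw": 0,"claw": 0},
    {"tx": -0.162,"ty": 0,"tz": 0.002,"yaw": 0,"claw": 0},
    {"tx": -0.166,"ty": 0,"tz": 0.002,"yaw": 0,"claw": 0}
  ]
}}

```text
time_s: 7.97
tool_pos: [0.5652, -0.0813, 0.0189]
ee_rot: [2.179, 2.263, -0.0]
force: [-0.2, -0.2, -3.5]
gripper_width: 0.154
```

```bash
python3 - <<'E'
from h import *
shift((.566,-.1037,.020),2.2)
snap('scene','s8');crop('s8',210,90,410,240,4,'s8c')
snap('top','t8');crop('t8',305,195,465,305,5,'t8c')
E
```

```text
t 7.97 shift [-0.0224 -0.0001 -0.0011] yaw -0.04 joints [-0.184  0.476  2.044 -0.     0.622 -0.221] F [-0.2 -0.2 -3.5] pos [ 0.5652 -0.0813  0.0189] tooly 2.16 w 0.154 zdir [-0. -0. -1.]
```

View pics/s8c.png

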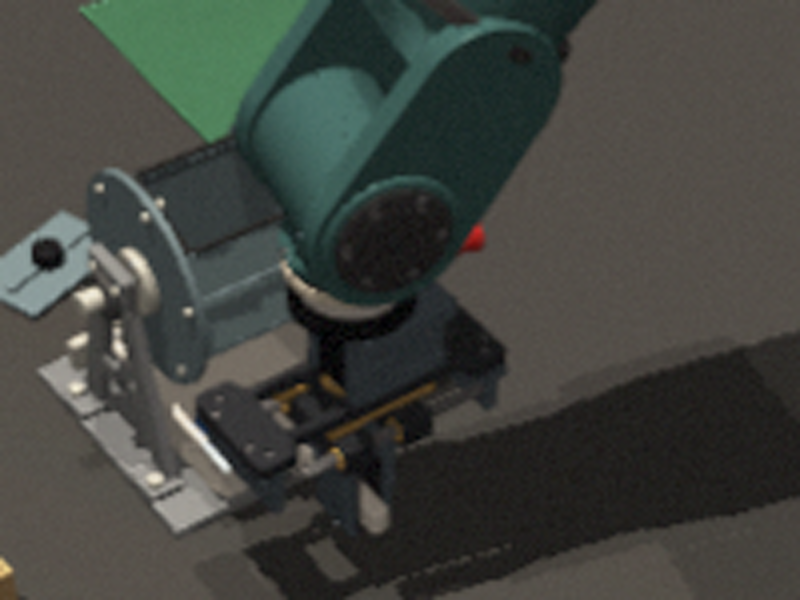

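View pics/t8c.png

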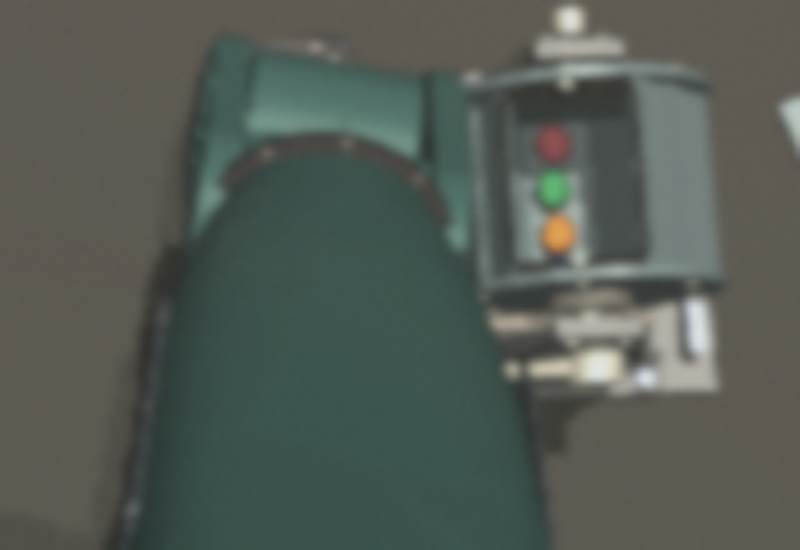

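```bash
python3 - <<'E'
from h import *
np.set_printoptions(precision=3,suppress=True)
c=load('s8')
for p in[(292,240),(285,215),(270,190),(245,140),(290,270),(300,310),(345,325),(200,420),(215,390),(440,290),(330,310)]:
    print(p,dep(c,p[0]/4+210,p[1]/4+90))
t=load('t8')
for p in[(475,120),(465,240),(450,100),(490,330),(520,430),(540,500)]: print('t',p,dep(t,p[0]/5+305-1,p[1]/5+195))
E
```

```text
(292, 240) [ 0.598 -0.091  0.254]
(285, 215) [ 0.59  -0.113  0.254]
(270, 190) [ 0.522 -0.252  0.151]
(245, 140) [ 0.601 -0.134  0.297]
(290, 270) [ 0.603 -0.087  0.238]
(300, 310) [ 0.602 -0.077  0.215]
(345, 325) [ 0.588 -0.053  0.216]
(200, 420) [ 0.608 -0.206  0.027]
(215, 390) [ 0.643 -0.111  0.147]
(440, 290) [ 0.518 -0.061  0.203]
(330, 310) [ 0.59  -0.065  0.219]
t (475, 120) [ 0.606 -0.174  0.157]
t (465, 240) [ 0.5   -0.126  0.415]
t (450, 100) [ 0.578 -0.134  0.337]
t (490, 330) [ 0.443 -0.114  0.545]
t (520, 430) [ 0.397 -0.11   0.621]
t (540, 500) [ 0.37  -0.109  0.66 ]
```

Emit:
{"api": "send_rows", "payload": {
  "moves": [
    {"tx": -0.004,"ty": 0,"tz": 0.001,"yaw": 0,"claw": 0},
    {"tx": -0.008,"ty": 0,"tz": 0.002,"yaw": 0,"claw": 0},
    {"tx": -0.012,"ty": 0,"tz": 0.003,"yaw": 0,"claw": 0},
    {"tx": -0.015,"ty": 0,"tz": 0.004,"yaw": 0,"claw": 0},
    {"tx": -0.017,"ty": 0,"tz": 0.004,"yaw": 0,"claw": 0},
    {"tx": -0.018,"ty": 0,"tz": 0.004,"yaw": 0,"claw": 0},
    {"tx": -0.018,"ty": 0,"tz": 0.004,"yaw": 0,"claw": 0}
  ]
}}

```text
time_s: 8.65
tool_pos: [0.5664, -0.098, 0.0151]
ee_rot: [2.177, 2.264, 0.0]
force: [0.9, 0.6, 1.4]
gripper_width: 0.153
```

Emit:
{"api": "send_rows", "payload": {
  "moves": [
    {"tx": -0.001,"ty": 0,"tz": 0,"yaw": 0,"claw": 0},
    {"tx": -0.002,"ty": 0,"tz": 0,"yaw": 0,"claw": 0},
    {"tx": -0.003,"ty": 0,"tz": 0,"yaw": 0,"claw": 0},
    {"tx": -0.004,"ty": 0,"tz": 0,"yaw": 0,"claw": 0},
    {"tx": -0.005,"ty": 0,"tz": 0,"yaw": 0,"claw": 0},
    {"tx": -0.005,"ty": 0,"tz": 0,"yaw": 0,"claw": 0}
  ]
}}

```text
time_s: 9.15
tool_pos: [0.5663, -0.103, 0.015]
ee_rot: [2.178, 2.264, 0.0]
force: [-0.3, 2.9, 4.8]
gripper_width: 0.149
```

Emit:
{"api": "send_rows", "payload": {
  "moves": [
    {"tx": -0.001,"ty": 0,"tz": 0,"yaw": 0,"claw": 0},
    {"tx": -0.002,"ty": 0,"tz": 0,"yaw": 0,"claw": 0},
    {"tx": -0.002,"ty": 0,"tz": 0,"yaw": 0,"claw": 0}
  ]
}}

```text
time_s: 9.4
tool_pos: [0.5664, -0.1049, 0.015]
ee_rot: [2.178, 2.264, 0.0]
force: [-0.7, 3.6, 4.8]
gripper_width: 0.149
```

Emit:
{"api": "send_rows", "payload": {
  "moves": [
    {"tx": -0.001,"ty": 0,"tz": -0.0005,"yaw": 0,"claw": 0},
    {"tx": -0.002,"ty": 0,"tz": -0.0005,"yaw": 0,"claw": 0},
    {"tx": -0.002,"ty": 0,"tz": -0.0005,"yaw": 0,"claw": 0}
  ]
}}

```text
time_s: 9.65
tool_pos: [0.5664, -0.1059, 0.0152]
ee_rot: [-2.178, -2.263, -0.002]
force: [3.6, 17.3, 1.2]
gripper_width: 0.151
```

Emit:
{"api": "send_rows", "payload": {
  "moves": [
    {"tx": -0.0005,"ty": 0,"tz": 0,"yaw": 0,"claw": 0},
    {"tx": -0.0005,"ty": 0,"tz": 0,"yaw": 0,"claw": 0}
  ]
}}

```text
time_s: 9.82
tool_pos: [0.5664, -0.1059, 0.0152]
ee_rot: [-2.177, -2.263, -0.002]
force: [4.5, 22.5, 1.1]
gripper_width: 0.147
```

```bash
python3 - <<'E'
from h import *
shift((.566,-.1037,.020),2.2)
snap('scene','s9');crop('s9',210,90,410,240,4,'s9c')
E
```

```text
t 9.82 shift [ 0.0022 -0.0003 -0.0047] yaw -0.0 joints [-0.226  0.489  2.033  0.003  0.621 -0.267] F [ 4.5 22.5  1.1] pos [ 0.5664 -0.1059  0.0152] tooly 2.2 w 0.147 zdir [-0.     0.002 -1.   ]
```

View pics/s9c.png

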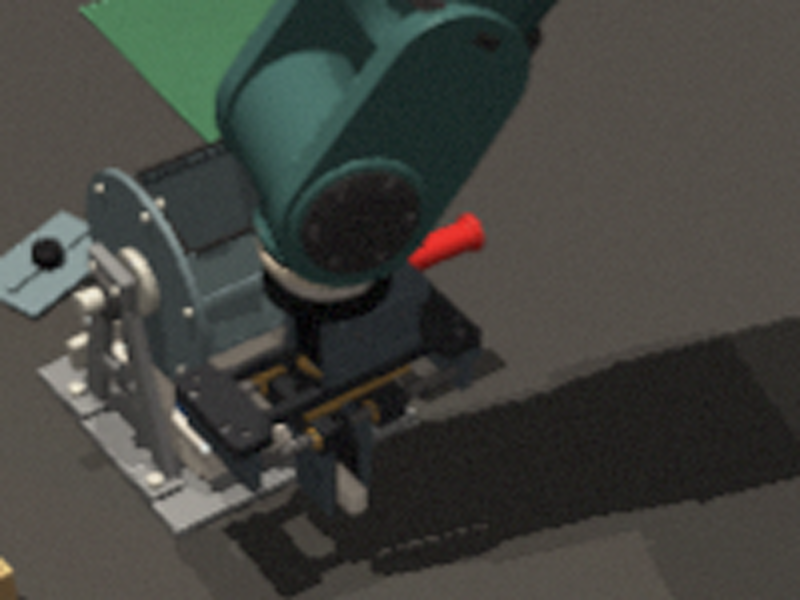

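Emit:
{"api": "send_rows", "payload": {
  "squeeze": 20,
  "moves": [
    {"tx": 0,"ty": 0,"tz": 0,"yaw": 0,"claw": 0.3},
    {"tx": 0,"ty": 0,"tz": 0,"yaw": 0,"claw": 0.4},
    {"tx": 0,"ty": 0,"tz": 0,"yaw": 0,"claw": 0.5},
    {"tx": 0,"ty": 0,"tz": 0,"yaw": 0,"claw": 0.5},
    {"tx": 0.004,"ty": 0,"tz": -0.02,"yaw": 0,"claw": 0.5},
    {"tx": 0.008,"ty": 0,"tz": -0.05,"yaw": 0,"claw": 0.5},
    {"tx": 0.03,"ty": 0,"tz": -0.09,"yaw": 0,"claw": 0.5},
    {"tx": 0.05,"ty": 0,"tz": -0.13,"yaw": 0,"claw": 0.5},
    {"tx": 0.08,"ty": 0,"tz": -0.17,"yaw": 0,"claw": 0.5},
    {"tx": 0.11,"ty": 0,"tz": -0.2,"yaw": 0,"claw": 0.5},
    {"tx": 0.14,"ty": 0,"tz": -0.22,"yaw": 0,"claw": 0.5},
    {"tx": 0.17,"ty": 0,"tz": -0.22,"yaw": 0,"claw": 0.5}
  ]
}}

```text
time_s: 10.87
tool_pos: [0.5614, 0.0632, 0.2401]
ee_rot: [2.176, 2.26, 0.007]
force: [1.7, -0.9, 0.5]
gripper_width: 0.5
```

```bash
python3 - <<'E'
from h import *
shift((.566,-.1037,.020),2.2)
snap('scene','s10');crop('s10',210,90,410,240,4,'s10c')
snap('top','t10');crop('t10',305,195,465,305,5,'t10c')
E
```

```text
t 10.87 shift [-0.1669 -0.003   0.2201] yaw -0.04 joints [ 0.071  0.126  1.994 -0.     1.015  0.034] F [ 1.7 -0.9  0.5] pos [0.5614 0.0632 0.2401] tooly 2.16 w 0.5 zdir [ 0.006  0.    -1.   ]
```

View pics/s10c.png

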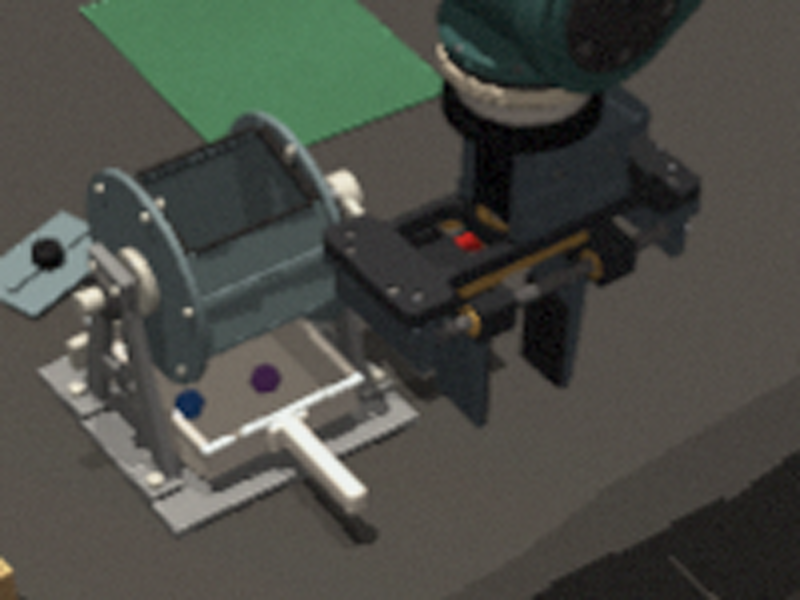

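View pics/t10c.png

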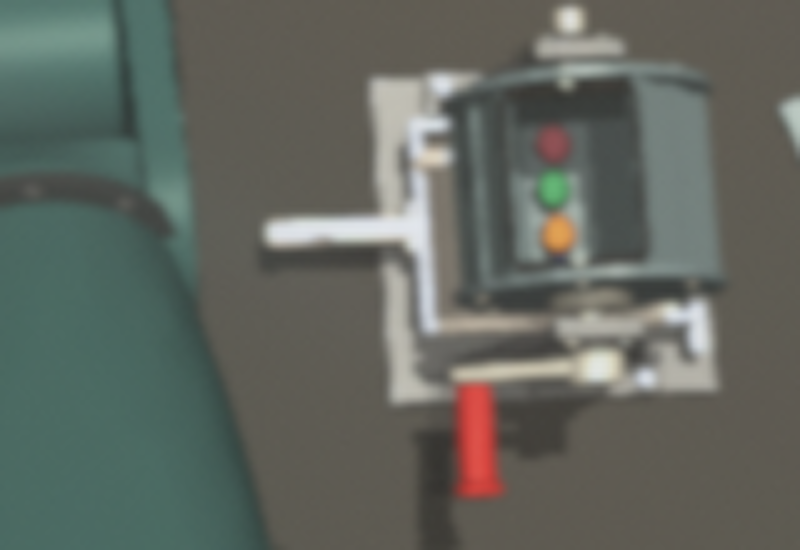

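```bash
python3 - <<'E'
from m import *
np.set_printoptions(precision=4,suppress=True)
t=load('t10');s=load('s10')
T5=lambda c,pts,o,z:np.array([onz(c,p[0]/5-.4+o[0],p[1]/5-.4+o[1],z) for p in pts])
print('rim',T5(t,[(410,122),(426,333)],(305,195),.048)[:,:2],T(s,[(207,456),(363,379)],(210,90),.048)[:,:2])
print('plate',T5(t,[(370,80),(391,403)],(305,195),.008)[:,:2],T(s,[(178,532),(417,412)],(210,90),.008)[:,:2])
print('handle end',T5(t,[(262,231)],(305,195),.048)[:,:2],T(s,[(358,505)],(210,90),.048)[:,:2])
E
```

```text
rim [[ 0.6286 -0.1572]
 [ 0.5078 -0.1621]] [[ 0.63   -0.157 ]
 [ 0.5081 -0.1642]]
plate [[ 0.662  -0.1403]
 [ 0.4728 -0.1465]] [[ 0.6618 -0.1432]
 [ 0.472  -0.1535]]
handle end [[ 0.5665 -0.0716]] [[ 0.572  -0.0688]]
```

```bash
python3 - <<'E'
from h import *
crop('t10',415,248,455,278,18,'t10z')
crop('t10',370,205,410,275,9,'t10y')
E
```

```text
(no output)
```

View pics/t10z.png

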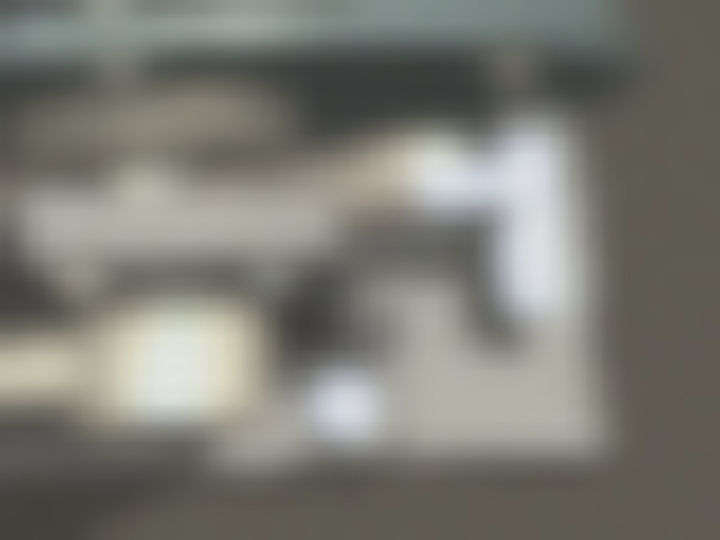

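View pics/t10y.png

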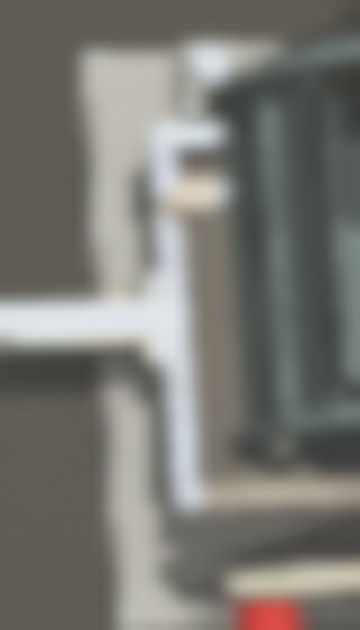

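```bash
python3 - <<'E'
from h import *
from scipy.optimize import least_squares
np.set_printoptions(precision=4,suppress=True)
e=.038;O=np.array([.571,-.2355,0]);X=np.array([np.cos(e),np.sin(e),0]);Y=np.array([-np.sin(e),np.cos(e),0])
t=load('t10');s=load('scene0')
for c,n in((t,'t'),(load('top0'),'t0'),(s,'s')):
    im=c['pixels'].astype(int);m=(im[...,0]>110)&(im[...,1]<60)&(im[...,2]<60)
    v,u=np.nonzero(m); k=((u>390)&(u<410)&(v>265)&(v<300)) if n[0]=='t' else ((u>300)&(u<335)&(v<165)&(v>135))
    u,v=u[k],v[k]; print(n,len(u),'px mean',u.mean(),v.mean())
    P=np.array([dep(c,a,b) for a,b in zip(u,v)])-O
    q=np.c_[P@X,P@Y,P[:,2]]; q=q[(q[:,2]>.1)&(q[:,0]<-.103)&(q[:,0]>-.15)]
    f=least_squares(lambda p:np.hypot(q[:,1]-p[0],q[:,2]-p[1])-.010,[.065,.125],loss='soft_l1',f_scale=.001).x
    print(len(q),q.mean(0),'fit y,z',f,'theta',np.degrees(np.arctan2(f[1]-.135,f[0])),'r',np.hypot(f[1]-.135,f[0]))
    for th in(-.25,-.15,-.05):
        A=[proj(c,O+X*x+Y*.065*np.cos(th)+[0,0,.135+.065*np.sin(th)]) for x in(-.1555,-.0975)]
        print(th,np.round(A,1).tolist())
E
```

```text
t 11 px mean 396.6363636363636 285.90909090909093
7 [-0.128   0.0737  0.1235] fit y,z [0.0641 0.1237] theta -10.023054496852637 r 0.06512477782193991
-0.25 [[401.0, 293.0], [399.3, 271.3]]
-0.15 [[400.9, 292.9], [399.2, 271.0]]
-0.05 [[401.0, 292.7], [399.3, 270.8]]
t0 2 px mean 396.0 282.5
2 [-0.1274  0.0748  0.1236] fit y,z [0.0658 0.1252] theta -8.479029376532836 r 0.0665107796469918
-0.25 [[401.0, 293.0], [399.3, 271.3]]
-0.15 [[400.9, 292.9], [399.2, 271.0]]
-0.05 [[401.0, 292.7], [399.3, 270.8]]
s 132 px mean 320.1363636363636 150.21212121212122
103 [-0.1267  0.0668  0.1275] fit y,z [0.0621 0.1207] theta -12.970168457119406 r 0.06372929053827445
-0.25 [[327.9, 148.1], [309.8, 156.2]]
-0.15 [[328.3, 146.5], [310.1, 154.6]]
-0.05 [[328.5, 144.6], [310.3, 152.8]]
```

```bash
cat >> h.py <<'E'
e=.038;O=np.array([.571,-.2355,0]);X=np.array([np.cos(e),np.sin(e),0]);Y=np.array([-np.sin(e),np.cos(e),0])
def crank(th,dx=-.128,dz=-.027): return O+X*dx+Y*.065*np.cos(th)+np.array([0,0,.135+.065*np.sin(th)+dz])
E
python3 - <<'E'
from h import *
p=crank(-.17);print(p);shift((p[0],p[1],.20),92.2);shift(p,92.2)
E
```

```text
[ 0.4406586  -0.17634607  0.09700315]
t 10.97 shift [-0.2372 -0.1299  0.037 ] yaw -89.8 joints [0.076 0.129 1.996 0.    1.013 0.034] F [-0.1 -0.8 -0.7] pos [0.5604 0.066  0.2376] tooly 2.4 w 0.502 zdir [ 0.004  0.001 -1.   ]
t 10.97 shift [-0.2372 -0.1303  0.14  ] yaw -89.8 joints [0.076 0.129 1.996 0.    1.013 0.034] F [-0.1 -0.8 -0.7] pos [0.5604 0.066  0.2376] tooly 2.4 w 0.502 zdir [ 0.004  0.001 -1.   ]
```

Emit:
{"api": "send_rows", "payload": {
  "moves": [
    {"tx": -0.02,"ty": -0.011,"tz": 0,"yaw": -7,"claw": 0.5},
    {"tx": -0.04,"ty": -0.022,"tz": 0,"yaw": -14,"claw": 0.5},
    {"tx": -0.06,"ty": -0.033,"tz": 0,"yaw": -21,"claw": 0.5},
    {"tx": -0.08,"ty": -0.044,"tz": 0,"yaw": -28,"claw": 0.5},
    {"tx": -0.1,"ty": -0.055,"tz": 0,"yaw": -35,"claw": 0.5},
    {"tx": -0.12,"ty": -0.066,"tz": 0,"yaw": -42,"claw": 0.5},
    {"tx": -0.14,"ty": -0.077,"tz": 0,"yaw": -49,"claw": 0.5},
    {"tx": -0.16,"ty": -0.088,"tz": 0,"yaw": -56,"claw": 0.5},
    {"tx": -0.18,"ty": -0.099,"tz": 0,"yaw": -63,"claw": 0.5},
    {"tx": -0.2,"ty": -0.11,"tz": 0,"yaw": -70,"claw": 0.5},
    {"tx": -0.22,"ty": -0.12,"tz": 0,"yaw": -77,"claw": 0.5},
    {"tx": -0.237,"ty": -0.13,"tz": 0,"yaw": -84,"claw": 0.5}
  ]
}}

```text
time_s: 11.97
tool_pos: [0.438, -0.1809, 0.235]
ee_rot: [-0.095, -3.14, 0.0]
force: [-1.0, 0.8, 0.2]
gripper_width: 0.494
```

```bash
python3 - <<'E'
from h import *
p=crank(-.17);shift((p[0],p[1],.20),92.2)
E
```

```text
t 11.97 shift [-0.0024  0.0047  0.035 ] yaw -5.66 joints [-0.441 -0.024  2.163 -0.     1.003 -1.951] F [-1.   0.8  0.2] pos [ 0.438  -0.1809  0.235 ] tooly 86.54 w 0.494 zdir [-0.001 -0.    -1.   ]
```

Emit:
{"api": "send_rows", "payload": {
  "moves": [
    {"tx": -0.0025,"ty": 0.003,"tz": 0.01,"yaw": -5.5,"claw": 0.5},
    {"tx": -0.0025,"ty": 0.003,"tz": 0.03,"yaw": -5.5,"claw": 0.5},
    {"tx": -0.0025,"ty": 0.003,"tz": 0.05,"yaw": -5.5,"claw": 0.5},
    {"tx": -0.0025,"ty": 0.003,"tz": 0.06,"yaw": -5.5,"claw": 0.5},
    {"tx": -0.0025,"ty": 0.003,"tz": 0.06,"yaw": -5.5,"claw": 0.5},
    {"tx": -0.0025,"ty": 0.003,"tz": 0.06,"yaw": -5.5,"claw": 0.5}
  ]
}}

```text
time_s: 12.47
tool_pos: [0.4415, -0.1767, 0.1753]
ee_rot: [0.047, -3.14, -0.001]
force: [0.1, -0.4, 0.7]
gripper_width: 0.501
```

```bash
python3 - <<'E'
from h import *
p=crank(-.17);shift(p,92.2)
snap('scene','s11');crop('s11',250,70,410,190,5,'s11c')
E
```

```text
t 12.47 shift [0.0007 0.0003 0.0783] yaw -0.48 joints [-0.43   0.069  2.197 -0.     0.877 -2.03 ] F [ 0.1 -0.4  0.7] pos [ 0.4415 -0.1767  0.1753] tooly 91.72 w 0.501 zdir [-0.001  0.    -1.   ]
```

View pics/s11c.png

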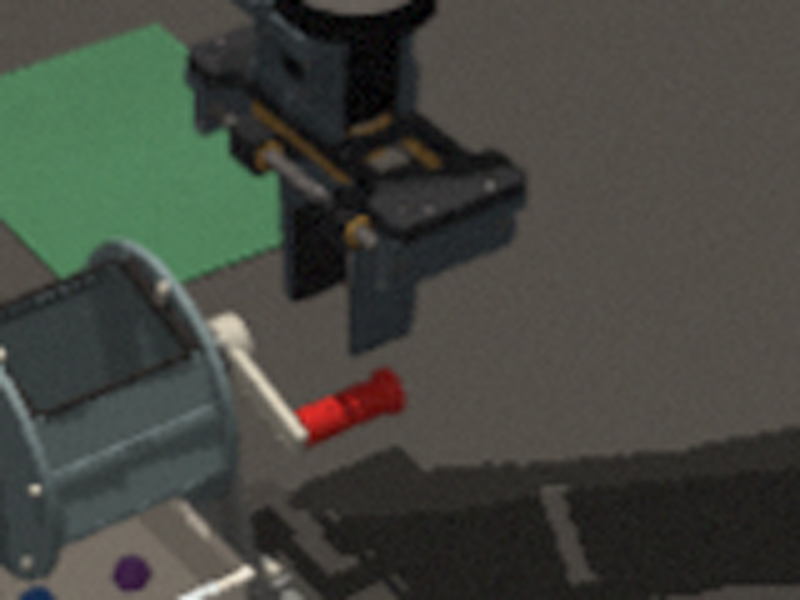

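```bash
python3 - <<'E'
from h import *
c=load('s11')
for p in[(360,345),(380,340),(400,330),(295,290)]:print(dep(c,p[0]/5+250,p[1]/5+70))
E
```

```text
[ 0.45656558 -0.14436407  0.18997435]
[ 0.44528545 -0.14341975  0.18895271]
[ 0.42918114 -0.14921183  0.18460354]
[ 0.45914952 -0.19927661  0.18931645]
```

Emit:
{"api": "send_rows", "payload": {
  "moves": [
    {"tx": 0.001,"ty": 0,"tz": 0.02,"yaw": -0.5,"claw": 0.5},
    {"tx": 0.001,"ty": 0,"tz": 0.04,"yaw": -0.5,"claw": 0.5},
    {"tx": 0.001,"ty": 0,"tz": 0.06,"yaw": -0.5,"claw": 0.5},
    {"tx": 0.001,"ty": 0,"tz": 0.074,"yaw": -0.5,"claw": 0.5},
    {"tx": 0.001,"ty": 0,"tz": 0.078,"yaw": -0.5,"claw": 0.5},
    {"tx": 0.001,"ty": 0,"tz": 0.078,"yaw": -0.5,"claw": 0.5},
    {"tx": 0.001,"ty": 0,"tz": 0.078,"yaw": -0.5,"claw": 0.5}
  ]
}}

```text
time_s: 13.1
tool_pos: [0.4414, -0.1769, 0.0984]
ee_rot: [-0.061, 3.14, -0.001]
force: [0.3, 0.5, -0.3]
gripper_width: 0.499
```

```bash
python3 - <<'E'
from h import *
p=crank(-.17);shift(p,92.2)
snap('scene','s12');crop('s12',250,70,410,190,5,'s12c')
E
```

```text
t 13.1 shift [0.0007 0.0005 0.0014] yaw 0.03 joints [-0.43   0.206  2.226 -0.     0.708 -2.04 ] F [ 0.3  0.5 -0.3] pos [ 0.4414 -0.1769  0.0984] tooly 92.23 w 0.499 zdir [ 0.001 -0.    -1.   ]
```

View pics/s12c.png

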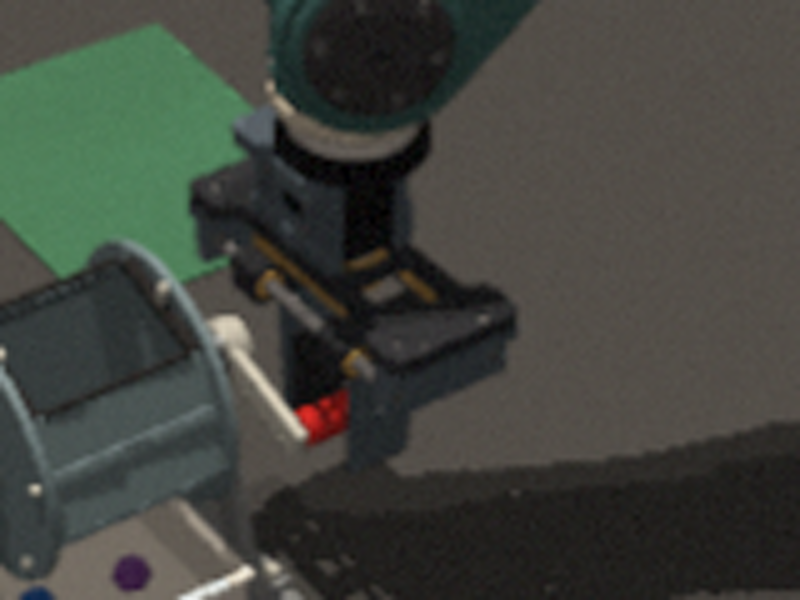

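The fingers are either side of the red sleeve, which is at (325,420) in the crop. Gripping it.

Emit:
{"api": "send_rows", "payload": {
  "squeeze": 25,
  "moves": [
    {"tx": 0,"ty": 0,"tz": 0,"yaw": 0,"claw": 0.4},
    {"tx": 0,"ty": 0,"tz": 0,"yaw": 0,"claw": 0.3},
    {"tx": 0,"ty": 0,"tz": 0,"yaw": 0,"claw": 0.25},
    {"tx": 0,"ty": 0,"tz": 0,"yaw": 0,"claw": 0.2},
    {"tx": 0,"ty": 0,"tz": 0,"yaw": 0,"claw": 0.1},
    {"tx": 0,"ty": 0,"tz": 0,"yaw": 0,"claw": 0.1},
    {"tx": 0,"ty": 0,"tz": 0,"yaw": 0,"claw": 0.1}
  ]
}}

```text
time_s: 13.73
tool_pos: [0.4409, -0.177, 0.0977]
ee_rot: [-0.061, 3.141, -0.001]
force: [-2.9, -5.8, 2.1]
gripper_width: 0.201
```

```bash
python3 - <<'E'
from h import *
p=crank(-.17);shift(p,92.2)
for d in(0,20,40,60,80,100,120,140,160,180):
    q=crank(np.radians(d))-p; print(d,(q@Y).round(4),q[2].round(4))
E
```

```text
t 13.73 shift [0.0002 0.0007 0.0007] yaw 0.03 joints [-4.310e-01  2.070e-01  2.227e+00 -1.000e-03  7.070e-01 -2.040e+00] F [-2.9 -5.8  2.1] pos [ 0.4409 -0.177   0.0977] tooly 92.23 w 0.201 zdir [ 0.    -0.001 -1.   ]
0 0.0009 0.011
20 -0.003 0.0332
40 -0.0143 0.0528
60 -0.0316 0.0673
80 -0.0528 0.075
100 -0.0754 0.075
120 -0.0966 0.0673
140 -0.1139 0.0528
160 -0.1251 0.0332
180 -0.1291 0.011
```

Emit:
{"api": "send_rows", "payload": {
  "squeeze": 25,
  "moves": [
    {"tx": 0,"ty": 0,"tz": 0,"yaw": 0,"claw": 0.1},
    {"tx": 0,"ty": 0,"tz": 0,"yaw": 0,"claw": 0.1}
  ]
}}

```text
time_s: 13.9
tool_pos: [0.4409, -0.177, 0.0976]
ee_rot: [-0.061, 3.141, -0.001]
force: [-2.4, -5.5, 3.5]
gripper_width: 0.203
```

```bash
python3 - <<'E'
from h import *
p=crank(-.17);shift(p,92.2)
snap('scene','s13');crop('s13',290,100,370,175,10,'s13c')
E
```

```text
t 13.9 shift [0.0002 0.0007 0.0006] yaw 0.03 joints [-4.310e-01  2.070e-01  2.227e+00 -1.000e-03  7.070e-01 -2.040e+00] F [-2.4 -5.5  3.5] pos [ 0.4409 -0.177   0.0976] tooly 92.23 w 0.203 zdir [ 0.    -0.001 -1.   ]
```

View pics/s13c.png

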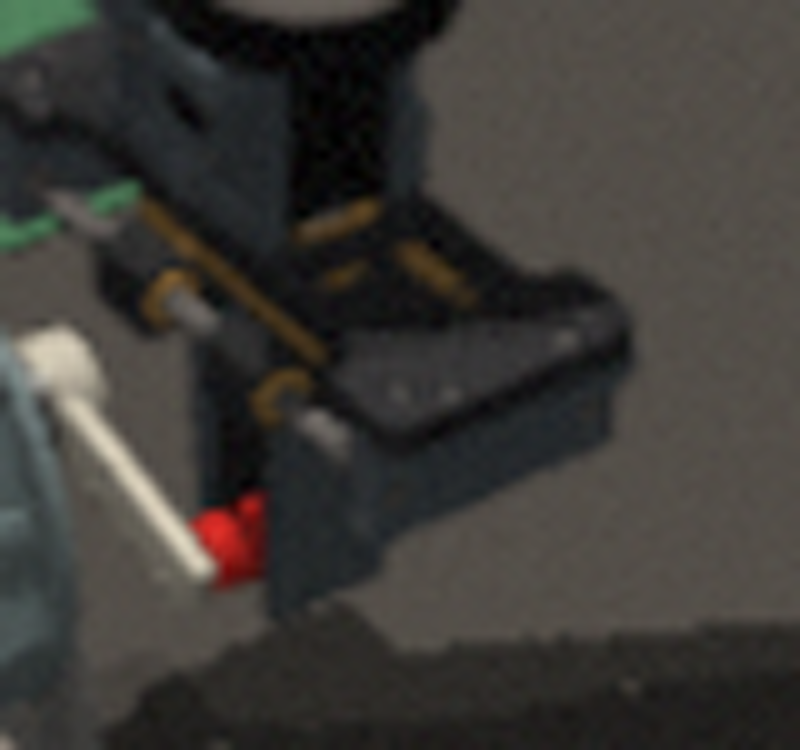

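Emit:
{"api": "send_rows", "payload": {
  "moves": [
    {"tx": 0,"ty": 0.0006,"tz": -0.005,"yaw": 0,"claw": 0.1},
    {"tx": 0,"ty": 0.0009,"tz": -0.011,"yaw": 0,"claw": 0.1},
    {"tx": 0,"ty": 0.0007,"tz": -0.0167,"yaw": 0,"claw": 0.1},
    {"tx": 0,"ty": 0,"tz": -0.0223,"yaw": 0,"claw": 0.1},
    {"tx": 0,"ty": -0.0013,"tz": -0.0278,"yaw": 0,"claw": 0.1},
    {"tx": 0,"ty": -0.003,"tz": -0.0332,"yaw": 0,"claw": 0.1},
    {"tx": 0,"ty": -0.003,"tz": -0.0332,"yaw": 0,"claw": 0.1}
  ]
}}

```text
time_s: 14.53
tool_pos: [0.4408, -0.178, 0.1315]
ee_rot: [0.06, -3.141, -0.005]
force: [1.8, 22.3, 9.1]
gripper_width: 0.206
```

```bash
python3 - <<'E'
from h import *
p=crank(np.radians(20));shift(p,92.2);print(bot.get_state()['torque'])
snap('scene','s14');crop('s14',250,70,410,190,5,'s14c')
snap('top','t14');crop('t14',365,195,455,305,6,'t14c')
E
```

```text
t 14.53 shift [ 0.0001 -0.0013  0.0013] yaw -0.02 joints [-0.434  0.145  2.216  0.004  0.783 -2.046] F [ 1.8 22.3  9.1] pos [ 0.4408 -0.178   0.1315] tooly 92.18 w 0.206 zdir [-0.     0.003 -1.   ]
[ 3.79952501 -0.41212724  0.14035823]
```

View pics/s14c.png

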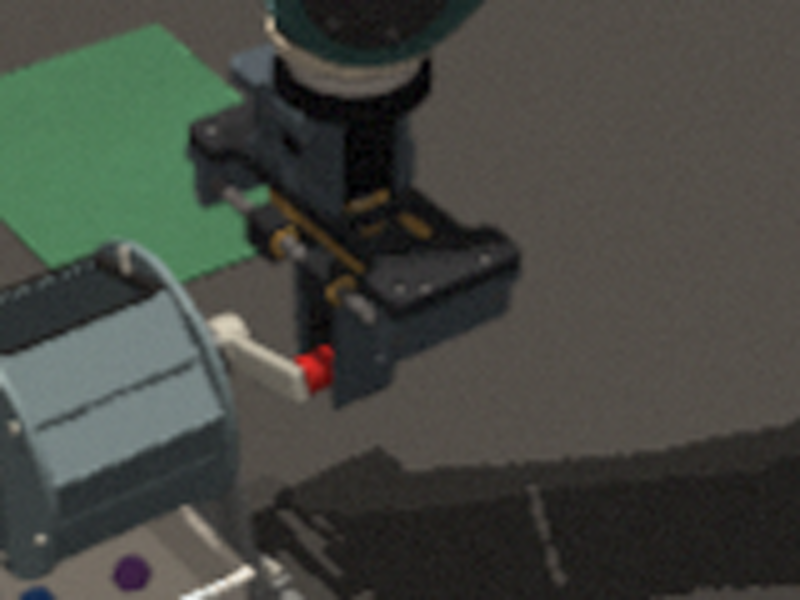

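```bash
cat >> h.py <<'E'
def rows(C,ths,dz,dy=0):
    for d in ths:
        q=crank(np.radians(d),dz=dz)-C
        print(d,'ty',round(q@Y+dy,4),'tz',round(-q[2],4))
E
python3 - <<'E'
from h import *
C=np.array([.4412,-.1770,.0977])+Y*-.003+[0,0,.0332];print(C)
rows(C,[16,20,25,30,35,40,45,50,55,60],-.0225)
E
```

```text
[ 0.44131397 -0.17999783  0.1309    ]
16 ty 0.0021 tz 0.0005
20 ty 0.0007 tz -0.0038
25 ty -0.0015 tz -0.0091
30 ty -0.0041 tz -0.0141
35 ty -0.0071 tz -0.0189
40 ty -0.0106 tz -0.0234
45 ty -0.0144 tz -0.0276
50 ty -0.0186 tz -0.0314
55 ty -0.0231 tz -0.0348
60 ty -0.0279 tz -0.0379
```

Emit:
{"api": "send_rows", "payload": {
  "moves": [
    {"tx": 0,"ty": 0.0015,"tz": -0.001,"yaw": 0,"claw": 0.1},
    {"tx": 0,"ty": 0.0007,"tz": -0.0038,"yaw": 0,"claw": 0.1},
    {"tx": 0,"ty": -0.0015,"tz": -0.009,"yaw": 0,"claw": 0.1},
    {"tx": 0,"ty": -0.004,"tz": -0.014,"yaw": 0,"claw": 0.1},
    {"tx": 0,"ty": -0.007,"tz": -0.0189,"yaw": 0,"claw": 0.1},
    {"tx": 0,"ty": -0.0106,"tz": -0.0234,"yaw": 0,"claw": 0.1},
    {"tx": 0,"ty": -0.0106,"tz": -0.0234,"yaw": 0,"claw": 0.1},
    {"tx": 0,"ty": -0.0106,"tz": -0.0234,"yaw": 0,"claw": 0.1}
  ]
}}

```text
time_s: 15.3
tool_pos: [0.4413, -0.1899, 0.1549]
ee_rot: [0.06, -3.141, -0.002]
force: [-1.3, 7.7, 9.5]
gripper_width: 0.203
```

```bash
python3 - <<'E'
from h import *
shift(crank(np.radians(40),dz=-.0225),92.2)
C=np.array([.4412,-.1770,.0977])+Y*-.0136+[0,0,.0566]
rows(C,range(40,96,5),-.0225)
E
```

```text
t 15.3 shift [ 0.0001 -0.0007  0.0006] yaw 0.0 joints [-4.550e-01  1.110e-01  2.198e+00  1.000e-03  8.330e-01 -2.065e+00] F [-1.3  7.7  9.5] pos [ 0.4413 -0.1899  0.1549] tooly 92.2 w 0.203 zdir [-0.     0.001 -1.   ]
40 ty 0.0 tz 0.0
45 ty -0.0038 tz -0.0042
50 ty -0.008 tz -0.008
55 ty -0.0125 tz -0.0114
60 ty -0.0173 tz -0.0145
65 ty -0.0223 tz -0.0171
70 ty -0.0276 tz -0.0193
75 ty -0.033 tz -0.021
80 ty -0.0385 tz -0.0222
85 ty -0.0441 tz -0.023
90 ty -0.0498 tz -0.0232
95 ty -0.0555 tz -0.023
```

Emit:
{"api": "send_rows", "payload": {
  "moves": [
    {"tx": 0,"ty": -0.0036,"tz": -0.0046,"yaw": 0,"claw": 0.1},
    {"tx": 0,"ty": -0.0078,"tz": -0.0087,"yaw": 0,"claw": 0.1},
    {"tx": 0,"ty": -0.0123,"tz": -0.0122,"yaw": 0,"claw": 0.1},
    {"tx": 0,"ty": -0.017,"tz": -0.0154,"yaw": 0,"claw": 0.1},
    {"tx": 0,"ty": -0.022,"tz": -0.018,"yaw": 0,"claw": 0.1},
    {"tx": 0,"ty": -0.0274,"tz": -0.0202,"yaw": 0,"claw": 0.1},
    {"tx": 0,"ty": -0.033,"tz": -0.022,"yaw": 0,"claw": 0.1},
    {"tx": 0,"ty": -0.0385,"tz": -0.0232,"yaw": 0,"claw": 0.1},
    {"tx": 0,"ty": -0.0441,"tz": -0.024,"yaw": 0,"claw": 0.1},
    {"tx": 0,"ty": -0.0498,"tz": -0.0242,"yaw": 0,"claw": 0.1},
    {"tx": 0,"ty": -0.0498,"tz": -0.0242,"yaw": 0,"claw": 0.1}
  ]
}}

```text
time_s: 16.22
tool_pos: [0.4429, -0.2407, 0.1789]
ee_rot: [0.061, -3.14, 0.0]
force: [-4.5, -2.6, 5.5]
gripper_width: 0.203
```

```bash
python3 - <<'E'
from h import *
shift(crank(np.radians(90),dz=-.0225),92.2)
snap('scene','s15');crop('s15',210,60,370,220,4,'s15c')
C=np.array([.4412,-.1770,.0977])+Y*-.0634+[0,0,.0808]
rows(C,range(90,146,5),-.0215)
E
```

```text
t 16.22 shift [-0.0002  0.0003  0.0014] yaw 0.01 joints [-5.440e-01  1.110e-01  2.142e+00 -1.000e-03  8.890e-01 -2.153e+00] F [-4.5 -2.6  5.5] pos [ 0.4429 -0.2407  0.1789] tooly 92.21 w 0.203 zdir [-0.001 -0.    -1.   ]
90 ty 0.0 tz -0.0
95 ty -0.0057 tz 0.0002
100 ty -0.0113 tz 0.001
105 ty -0.0168 tz 0.0022
110 ty -0.0222 tz 0.0039
115 ty -0.0275 tz 0.0061
120 ty -0.0325 tz 0.0087
125 ty -0.0373 tz 0.0118
130 ty -0.0418 tz 0.0152
135 ty -0.046 tz 0.019
140 ty -0.0498 tz 0.0232
145 ty -0.0532 tz 0.0277
```

View pics/s15c.png

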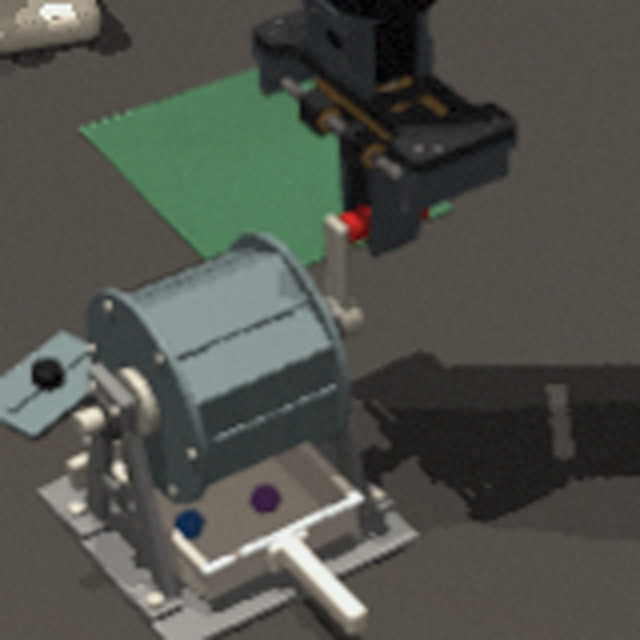

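Emit:
{"api": "send_rows", "payload": {
  "moves": [
    {"tx": 0,"ty": -0.0057,"tz": 0.0002,"yaw": 0,"claw": 0.1},
    {"tx": 0,"ty": -0.0113,"tz": 0.001,"yaw": 0,"claw": 0.1},
    {"tx": 0,"ty": -0.0168,"tz": 0.0022,"yaw": 0,"claw": 0.1},
    {"tx": 0,"ty": -0.0222,"tz": 0.0039,"yaw": 0,"claw": 0.1},
    {"tx": 0,"ty": -0.025,"tz": 0.005,"yaw": 0,"claw": 0.1},
    {"tx": 0,"ty": -0.0275,"tz": 0.0061,"yaw": 0,"claw": 0.1},
    {"tx": 0,"ty": -0.03,"tz": 0.0074,"yaw": 0,"claw": 0.1},
    {"tx": 0,"ty": -0.0325,"tz": 0.0087,"yaw": 0,"claw": 0.1},
    {"tx": 0,"ty": -0.035,"tz": 0.0102,"yaw": 0,"claw": 0.1},
    {"tx": 0,"ty": -0.0373,"tz": 0.0118,"yaw": 0,"claw": 0.1},
    {"tx": 0,"ty": -0.0396,"tz": 0.0135,"yaw": 0,"claw": 0.1},
    {"tx": 0,"ty": -0.0418,"tz": 0.0152,"yaw": 0,"claw": 0.1}
  ]
}}

```text
time_s: 17.27
tool_pos: [0.4442, -0.282, 0.1636]
ee_rot: [0.061, -3.14, -0.0]
force: [-6.1, -0.2, 4.8]
gripper_width: 0.205
```

```bash
python3 - <<'E'
from h import *
shift(crank(np.radians(130),dz=-.0215),92.2)
C=np.array([.4412,-.1770,.0977])+Y*-.1052+[0,0,.0656]
rows(C,[130,135,140,145,150,155,160,165,170,175,180,182,184],-.0215)
E
```

```text
t 17.27 shift [-0.0005 -0.0001  0.0003] yaw 0.03 joints [-6.100e-01  1.710e-01  2.107e+00 -1.000e-03  8.650e-01 -2.219e+00] F [-6.1 -0.2  4.8] pos [ 0.4442 -0.282   0.1636] tooly 92.23 w 0.205 zdir [-0.001  0.    -1.   ]
130 ty 0.0 tz 0.0
135 ty -0.0042 tz 0.0038
140 ty -0.008 tz 0.008
145 ty -0.0114 tz 0.0125
150 ty -0.0145 tz 0.0173
155 ty -0.0171 tz 0.0223
160 ty -0.0193 tz 0.0276
165 ty -0.021 tz 0.033
170 ty -0.0222 tz 0.0385
175 ty -0.0229 tz 0.0441
180 ty -0.0232 tz 0.0498
182 ty -0.0231 tz 0.0521
184 ty -0.023 tz 0.0543
```

Emit:
{"api": "send_rows", "payload": {
  "moves": [
    {"tx": 0,"ty": -0.0042,"tz": 0.0038,"yaw": 0,"claw": 0.1},
    {"tx": 0,"ty": -0.008,"tz": 0.008,"yaw": 0,"claw": 0.1},
    {"tx": 0,"ty": -0.0114,"tz": 0.0125,"yaw": 0,"claw": 0.1},
    {"tx": 0,"ty": -0.0145,"tz": 0.0173,"yaw": 0,"claw": 0.1},
    {"tx": 0,"ty": -0.0171,"tz": 0.0223,"yaw": 0,"claw": 0.1},
    {"tx": 0,"ty": -0.0193,"tz": 0.0276,"yaw": 0,"claw": 0.1},
    {"tx": 0,"ty": -0.021,"tz": 0.033,"yaw": 0,"claw": 0.1},
    {"tx": 0,"ty": -0.0222,"tz": 0.0385,"yaw": 0,"claw": 0.1},
    {"tx": 0,"ty": -0.0229,"tz": 0.0441,"yaw": 0,"claw": 0.1},
    {"tx": 0,"ty": -0.0231,"tz": 0.0475,"yaw": 0,"claw": 0.1},
    {"tx": 0,"ty": -0.0232,"tz": 0.0498,"yaw": 0,"claw": 0.1},
    {"tx": 0,"ty": -0.0232,"tz": 0.0498,"yaw": 0,"claw": 0.1}
  ]
}}

```text
time_s: 18.27
tool_pos: [0.4449, -0.3049, 0.113]
ee_rot: [0.061, -3.139, -0.001]
force: [-4.2, -3.4, -4.5]
gripper_width: 0.202
```

```bash
python3 - <<'E'
from h import *
shift(crank(np.radians(180),dz=-.0215),92.2)
snap('scene','s16');crop('s16',210,60,370,220,4,'s16c')
snap('top','t16');crop('t16',365,195,455,305,6,'t16c')
E
```

```text
t 18.27 shift [-0.0006 -0.0004 -0.0005] yaw 0.03 joints [-6.440e-01  2.720e-01  2.098e+00 -1.000e-03  7.730e-01 -2.253e+00] F [-4.2 -3.4 -4.5] pos [ 0.4449 -0.3049  0.113 ] tooly 92.23 w 0.202 zdir [-0.002  0.001 -1.   ]
```

View pics/s16c.png

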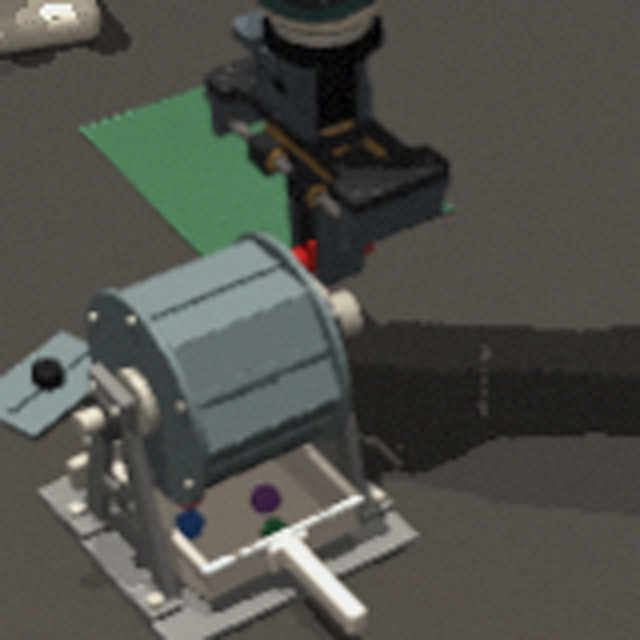

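View pics/t16c.png

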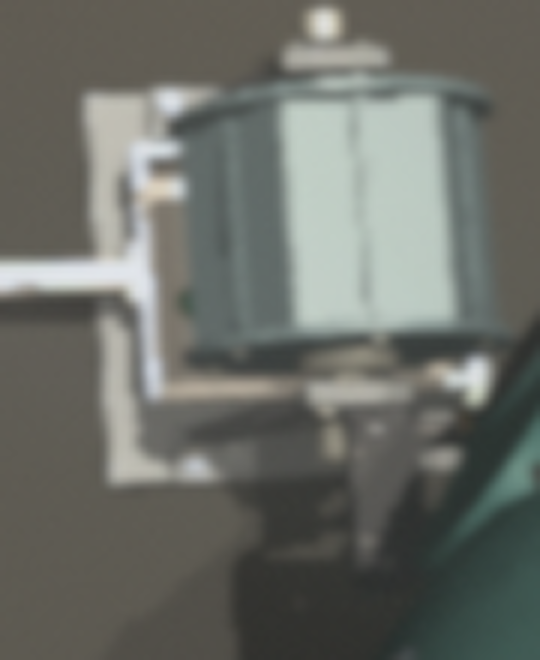

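```bash
cat >> h.py <<'E'
def facet(tag):
    c=load(tag);P=[]
    for v in range(130,260):
        for u in range(220,320) if tag[0]=='s' else range(365,455):
            if c['range_z'][v,u]>0:P.append(dep(c,u,v))
    P=np.array(P)-O;q=np.c_[P@X,P@Y,P[:,2]]
    q=q[(abs(q[:,0])<.045)&(abs(q[:,1])<.1)&(q[:,2]>.135)&(q[:,2]<.24)]
    k=(abs(q[:,1])<.024)
    a=q[k];A=np.c_[a[:,:2],np.ones(len(a))];w=np.ones(len(a),bool)
    for _ in range(5):
        f=np.linalg.lstsq(A[w],a[w,2],rcond=None)[0];r=a[:,2]-A@f;w=abs(r)<max(.002,1.5*np.median(abs(r)))
    print(tag,len(a),w.sum(),'slopes x,y',f,'deg',np.degrees(np.arctan(f[:2])),'rms',r[w].std())
E
python3 - <<'E'
from h import *
facet('s16');facet('t16')
E
```

```text
s16 327 225 slopes x,y [0.00864333 0.01655453 0.19599862] deg [0.49521374 0.9484183 ] rms 0.0010423100020233661
t16 636 421 slopes x,y [-0.00421226  0.03577109  0.19422429] deg [-0.24134328  2.04865876] rms 0.0016509904916542418
```

Emit:
{"api": "send_rows", "payload": {
  "squeeze": 15,
  "moves": [
    {"tx": 0,"ty": 0,"tz": 0,"yaw": 0,"claw": 0.4},
    {"tx": 0,"ty": 0,"tz": 0,"yaw": 0,"claw": 0.5},
    {"tx": 0,"ty": 0,"tz": 0,"yaw": 0,"claw": 0.5},
    {"tx": 0,"ty": 0,"tz": 0,"yaw": 0,"claw": 0.5},
    {"tx": 0.001,"ty": 0,"tz": -0.01,"yaw": 0,"claw": 0.5},
    {"tx": 0.001,"ty": 0,"tz": -0.03,"yaw": 0,"claw": 0.5},
    {"tx": 0.001,"ty": 0,"tz": -0.06,"yaw": 0,"claw": 0.5},
    {"tx": 0.001,"ty": 0,"tz": -0.1,"yaw": 0,"claw": 0.5},
    {"tx": 0.001,"ty": 0,"tz": -0.13,"yaw": 0,"claw": 0.5},
    {"tx": 0.001,"ty": -0.03,"tz": -0.13,"yaw": 0,"claw": 0.5},
    {"tx": 0.001,"ty": -0.07,"tz": -0.13,"yaw": 0,"claw": 0.5},
    {"tx": 0.001,"ty": -0.1,"tz": -0.13,"yaw": 0,"claw": 0.5}
  ]
}}

```text
time_s: 19.37
tool_pos: [0.449, -0.4069, 0.2453]
ee_rot: [-0.063, 3.139, -0.003]
force: [-0.3, -0.1, -0.4]
gripper_width: 0.5
```

```bash
python3 - <<'E'
from h import *
shift(crank(np.radians(180),dz=-.0215),92.2)
snap('scene','s17');snap('top','t17');facet('s17');facet('t17')
crop('s17',235,145,315,205,10,'s17c');crop('t17',365,195,465,305,6,'t17c')
E
```

```text
t 19.37 shift [-0.0004  0.1019  0.1316] yaw 0.08 joints [-0.775  0.19   1.909 -0.     1.04  -2.385] F [-0.3 -0.1 -0.4] pos [ 0.449  -0.4069  0.2453] tooly 92.28 w 0.5 zdir [ 0.002 -0.002 -1.   ]
s17 321 221 slopes x,y [0.00286984 0.0085316  0.19608115] deg [0.16442903 0.48881258] rms 0.0010909581635323547
t17 635 415 slopes x,y [0.00502298 0.02830485 0.19401368] deg [0.28779301 1.62131576] rms 0.0017002085849187217
```

View pics/s17c.png

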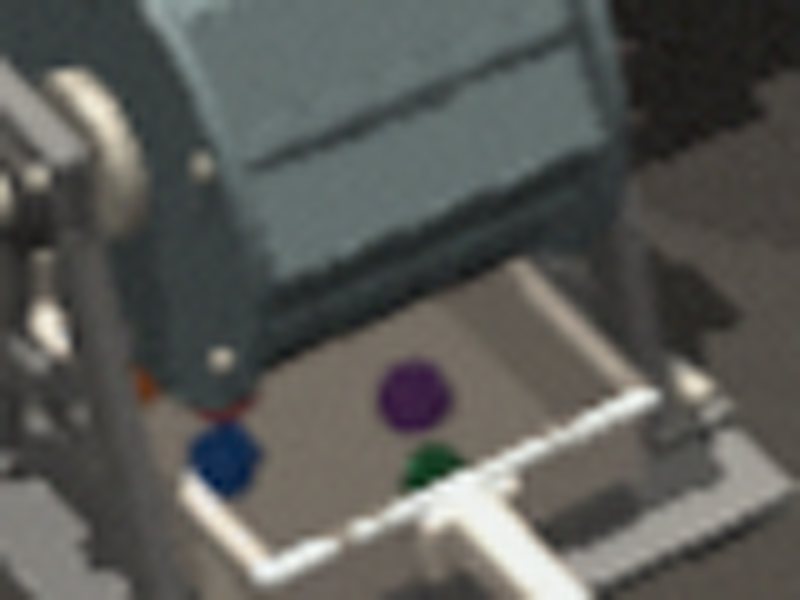

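View pics/t17c.png

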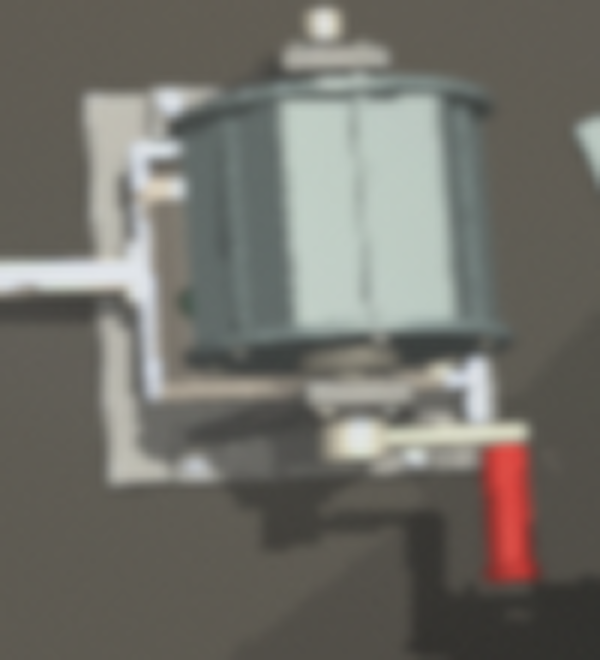

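```bash
python3 - <<'E'
from h import *
for tag,(u0,u1,v0,v1) in(('s17',(225,320,110,215)),('t17',(365,465,195,305)),('scene0',(225,320,90,175)),('top0',(365,465,195,300))):
    im=load(tag)['pixels'][v0:v1,u0:u1];h=cv2.cvtColor(im,cv2.COLOR_RGB2HSV)
    m=(h[...,1]>110)&(h[...,2]>35)
    n,l,st,ce=cv2.connectedComponentsWithStats(m.astype(np.uint8))
    for i in range(1,n):
        if st[i,4]>=2: print(tag,(ce[i]+[u0,v0]).round(1),st[i,4],im[l==i].mean(0).round(0))
crop('s17',228,150,268,200,14,'s17d');crop('top0',395,215,440,255,14,'t0z')
E
```

```text
s17 [293.5 121.2] 157 [156.  40.  34.]
s17 [249.4 183.2] 5 [87. 54. 35.]
s17 [275.7 184.4] 29 [58. 31. 65.]
s17 [257.  190.5] 28 [20. 44. 76.]
s17 [277.6 191.2] 12 [29. 65. 40.]
t17 [449.3 280.3] 184 [175.  66.  60.]
scene0 [314.8 152.7] 81 [180.  43.  38.]
top0 [415.5 232. ] 6 [100. 176. 116.]
top0 [416.3 241.4] 31 [202. 146.  87.]
top0 [399.9 283.4] 190 [184.  74.  69.]
```

View pics/s17d.png

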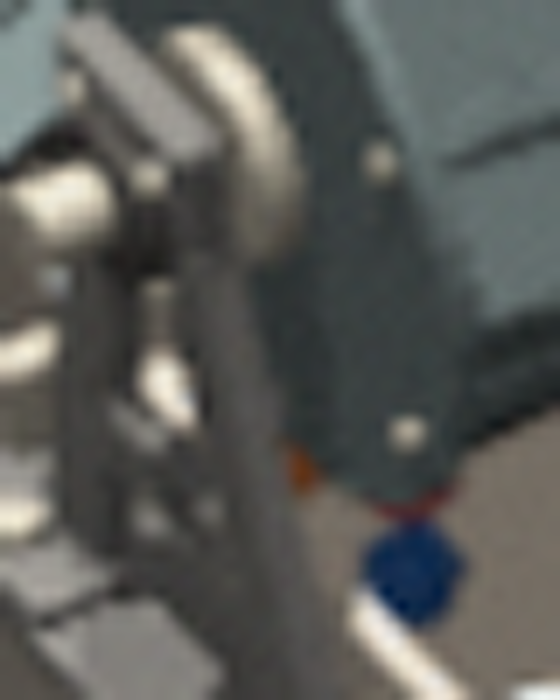

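View pics/t0z.png

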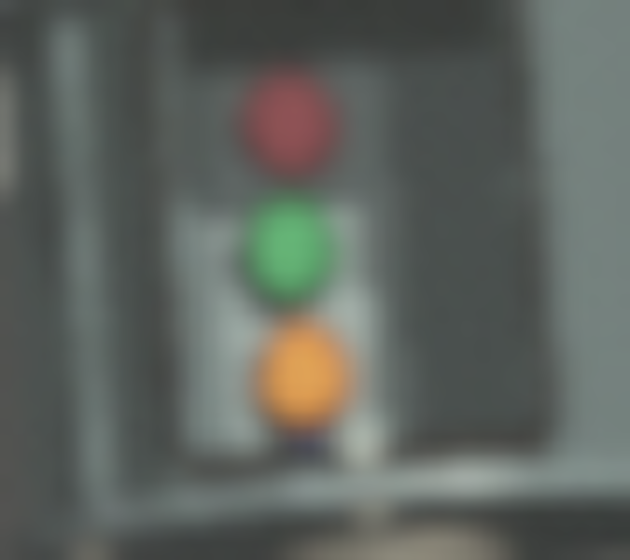

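```bash
python3 - <<'E'
from h import *
for tag in('top0',):
    c=load(tag)
    for n,(a,b) in dict(red=(290,120),green=(288,248),orange=(302,372),dark=(305,445)).items():
        p=onz(c,a/14+394.5,b/14+214.5,.085)-O;print(n,(p@X).round(4),(p@Y).round(4), (dep(c,a/14+394.5,b/14+214.5)-O).round(3))
E
```

```text
red 0.0379 0.0033 [0.037 0.006 0.09 ]
green 0.0122 0.0058 [0.011 0.007 0.091]
orange -0.0127 0.005 [-0.014  0.006  0.093]
dark -0.0272 0.0056 [-0.028  0.006  0.09 ]
```

Five stones are visible in the tray: blue, purple, green, red and orange. The fourth barrel stone, a dark one, is hidden from both cameras. There is time to check, so I'll turn the barrel back far enough for the top camera to see inside, then return it.

Emit:
{"api": "send_rows", "payload": {
  "squeeze": 25,
  "moves": [
    {"tx": 0,"ty": 0.04,"tz": 0.0,"yaw": 0,"claw": 0.5},
    {"tx": 0,"ty": 0.08,"tz": 0.0,"yaw": 0,"claw": 0.5},
    {"tx": -0.001,"ty": 0.1,"tz": 0.01,"yaw": 0,"claw": 0.5},
    {"tx": -0.001,"ty": 0.1,"tz": 0.03,"yaw": 0,"claw": 0.5},
    {"tx": -0.001,"ty": 0.1,"tz": 0.06,"yaw": 0,"claw": 0.5},
    {"tx": -0.001,"ty": 0.1,"tz": 0.09,"yaw": 0,"claw": 0.5},
    {"tx": -0.001,"ty": 0.1,"tz": 0.115,"yaw": 0,"claw": 0.5},
    {"tx": -0.001,"ty": 0.1,"tz": 0.13,"yaw": 0,"claw": 0.4},
    {"tx": -0.001,"ty": 0.1,"tz": 0.13,"yaw": 0,"claw": 0.3},
    {"tx": -0.001,"ty": 0.1,"tz": 0.13,"yaw": 0,"claw": 0.1},
    {"tx": -0.001,"ty": 0.1,"tz": 0.13,"yaw": 0,"claw": 0.1},
    {"tx": -0.001,"ty": 0.1,"tz": 0.13,"yaw": 0,"claw": 0.1}
  ]
}}

```text
time_s: 20.47
tool_pos: [0.4464, -0.305, 0.1147]
ee_rot: [-0.061, 3.139, -0.001]
force: [1.6, 1.7, 1.9]
gripper_width: 0.204
```

```bash
python3 - <<'E'
from h import *
shift(crank(np.radians(180),dz=-.0215),92.2)
C=crank(np.radians(180),dz=-.0215)
rows(C,range(180,100,-7),-.0215)
C=crank(np.radians(96),dz=-.0215)
rows(C,range(96,20,-7),-.0215)
E
```

```text
t 20.47 shift [ 0.0009 -0.0003  0.0012] yaw 0.03 joints [-0.643  0.27   2.097  0.     0.773 -2.253] F [1.6 1.7 1.9] pos [ 0.4464 -0.305   0.1147] tooly 92.23 w 0.204 zdir [ 0.002 -0.001 -1.   ]
180 ty 0.0 tz -0.0
173 ty 0.0005 tz -0.0079
166 ty 0.0019 tz -0.0157
159 ty 0.0043 tz -0.0233
152 ty 0.0076 tz -0.0305
145 ty 0.0118 tz -0.0373
138 ty 0.0167 tz -0.0435
131 ty 0.0224 tz -0.0491
124 ty 0.0287 tz -0.0539
117 ty 0.0355 tz -0.0579
110 ty 0.0428 tz -0.0611
103 ty 0.0504 tz -0.0633
96 ty 0.0 tz -0.0
89 ty 0.0079 tz -0.0003
82 ty 0.0158 tz 0.0003
75 ty 0.0236 tz 0.0019
68 ty 0.0311 tz 0.0044
61 ty 0.0383 tz 0.0078
54 ty 0.045 tz 0.0121
47 ty 0.0511 tz 0.0171
40 ty 0.0566 tz 0.0229
33 ty 0.0613 tz 0.0292
26 ty 0.0652 tz 0.0361
```

Emit:
{"api": "send_rows", "payload": {
  "moves": [
    {"tx": 0,"ty": 0.0005,"tz": -0.0079,"yaw": 0,"claw": 0.1},
    {"tx": 0,"ty": 0.0019,"tz": -0.0157,"yaw": 0,"claw": 0.1},
    {"tx": 0,"ty": 0.0043,"tz": -0.0233,"yaw": 0,"claw": 0.1},
    {"tx": 0,"ty": 0.0076,"tz": -0.0305,"yaw": 0,"claw": 0.1},
    {"tx": 0,"ty": 0.0118,"tz": -0.0373,"yaw": 0,"claw": 0.1},
    {"tx": 0,"ty": 0.0167,"tz": -0.0435,"yaw": 0,"claw": 0.1},
    {"tx": 0,"ty": 0.0224,"tz": -0.0491,"yaw": 0,"claw": 0.1},
    {"tx": 0,"ty": 0.0287,"tz": -0.0539,"yaw": 0,"claw": 0.1},
    {"tx": 0,"ty": 0.0355,"tz": -0.0579,"yaw": 0,"claw": 0.1},
    {"tx": 0,"ty": 0.0428,"tz": -0.0611,"yaw": 0,"claw": 0.1},
    {"tx": 0,"ty": 0.0504,"tz": -0.0633,"yaw": 0,"claw": 0.1},
    {"tx": 0,"ty": 0.0582,"tz": -0.0646,"yaw": 0,"claw": 0.1}
  ]
}}

```text
time_s: 21.47
tool_pos: [0.4446, -0.2474, 0.1802]
ee_rot: [-0.061, 3.138, -0.004]
force: [1.4, -3.6, 6.7]
gripper_width: 0.201
```

Emit:
{"api": "send_rows", "payload": {
  "moves": [
    {"tx": 0,"ty": 0.0079,"tz": -0.0003,"yaw": 0,"claw": 0.1},
    {"tx": 0,"ty": 0.0158,"tz": 0.0003,"yaw": 0,"claw": 0.1},
    {"tx": 0,"ty": 0.0236,"tz": 0.0019,"yaw": 0,"claw": 0.1},
    {"tx": 0,"ty": 0.0311,"tz": 0.0044,"yaw": 0,"claw": 0.1},
    {"tx": 0,"ty": 0.0383,"tz": 0.0078,"yaw": 0,"claw": 0.1},
    {"tx": 0,"ty": 0.045,"tz": 0.0121,"yaw": 0,"claw": 0.1},
    {"tx": 0,"ty": 0.0511,"tz": 0.0171,"yaw": 0,"claw": 0.1},
    {"tx": 0,"ty": 0.0566,"tz": 0.0229,"yaw": 0,"claw": 0.1},
    {"tx": 0,"ty": 0.0613,"tz": 0.0292,"yaw": 0,"claw": 0.1},
    {"tx": 0,"ty": 0.0652,"tz": 0.0361,"yaw": 0,"claw": 0.1}
  ]
}}

```text
time_s: 22.3
tool_pos: [0.4424, -0.1813, 0.1433]
ee_rot: [-0.061, 3.137, -0.001]
force: [6.4, 2.1, 4.1]
gripper_width: 0.204
```

```bash
python3 - <<'E'
from h import *
shift(crank(np.radians(26),dz=-.0215),92.2)
snap('top','t18');crop('t18',375,195,455,275,8,'t18c')
snap('scene','s18');crop('s18',220,100,320,210,6,'s18c')
E
```

```text
t 22.3 shift [ 0.0016 -0.0006  0.0013] yaw 0.02 joints [-4.380e-01  1.260e-01  2.209e+00  1.000e-03  8.030e-01 -2.048e+00] F [6.4 2.1 4.1] pos [ 0.4424 -0.1813  0.1433] tooly 92.22 w 0.204 zdir [ 0.004 -0.001 -1.   ]
```

View pics/t18c.png

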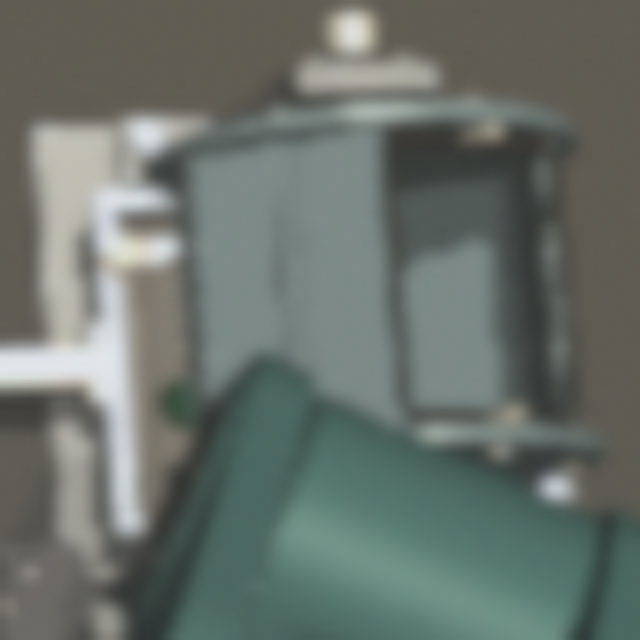

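View pics/s18c.png

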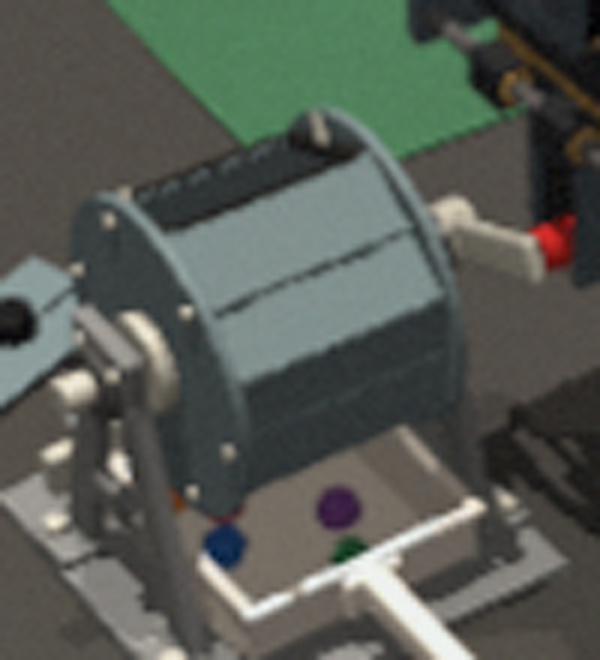

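```bash
python3 - <<'E'
from h import *
rows(crank(np.radians(26),dz=-.0215),range(26,-12,-6),-.0215)
E
```

```text
26 ty 0.0 tz -0.0
20 ty 0.0027 tz 0.0063
14 ty 0.0046 tz 0.0128
8 ty 0.0059 tz 0.0194
2 ty 0.0065 tz 0.0262
-4 ty 0.0064 tz 0.033
-10 ty 0.0056 tz 0.0398
```

Emit:
{"api": "send_rows", "payload": {
  "moves": [
    {"tx": 0,"ty": 0.0027,"tz": 0.0063,"yaw": 0,"claw": 0.1},
    {"tx": 0,"ty": 0.0046,"tz": 0.0128,"yaw": 0,"claw": 0.1},
    {"tx": 0,"ty": 0.0059,"tz": 0.0194,"yaw": 0,"claw": 0.1},
    {"tx": 0,"ty": 0.0065,"tz": 0.0262,"yaw": 0,"claw": 0.1},
    {"tx": 0,"ty": 0.0064,"tz": 0.033,"yaw": 0,"claw": 0.1},
    {"tx": 0,"ty": 0.0056,"tz": 0.0398,"yaw": 0,"claw": 0.1},
    {"tx": 0,"ty": 0.0056,"tz": 0.0398,"yaw": 0,"claw": 0.1}
  ]
}}

```text
time_s: 22.98
tool_pos: [0.4422, -0.1764, 0.1026]
ee_rot: [-0.061, 3.138, -0.002]
force: [8.7, -1.8, -3.8]
gripper_width: 0.206
```

```bash
python3 - <<'E'
from h import *
shift(crank(np.radians(-10),dz=-.0215),92.2)
snap('top','t19');crop('t19',395,215,440,255,14,'t19c')
snap('scene','s19');crop('s19',220,100,320,210,6,'s19c')
E
```

```text
t 22.98 shift [0.0016 0.0001 0.0003] yaw 0.03 joints [-0.429  0.198  2.225  0.     0.715 -2.038] F [ 8.7 -1.8 -3.8] pos [ 0.4422 -0.1764  0.1026] tooly 92.23 w 0.206 zdir [ 0.003 -0.001 -1.   ]
```

View pics/t19c.png

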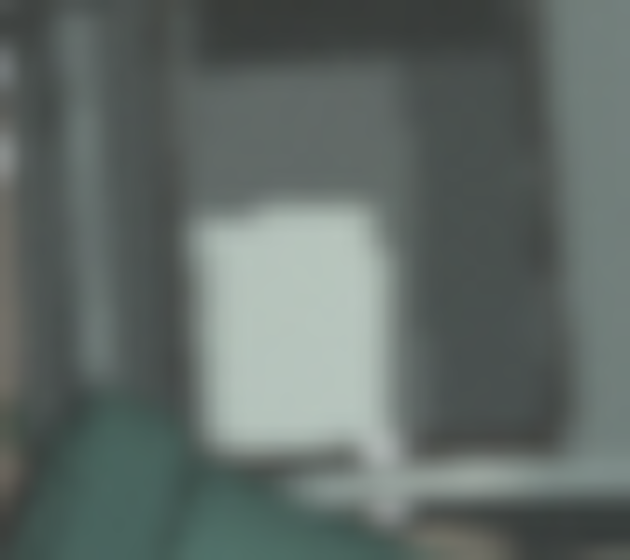

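View pics/s19c.png

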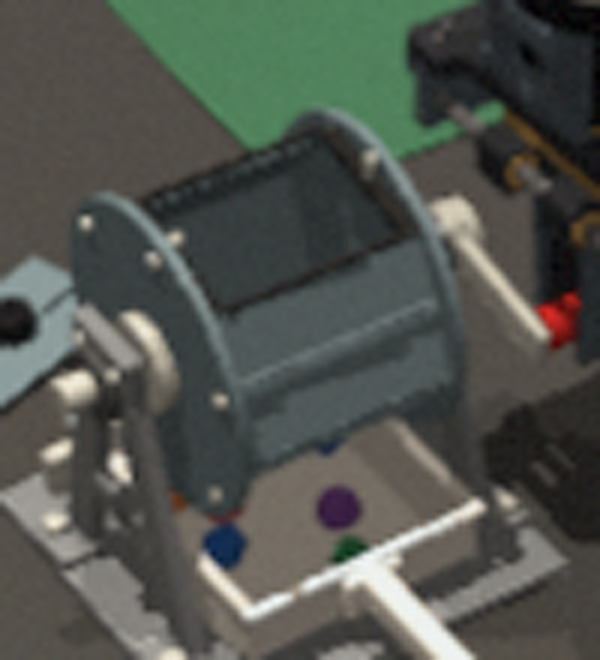

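The barrel is empty. The sixth stone, a second blue one, now shows in the tray at (328,445) of the crop, so all six are in. Turning the port back down.

```bash
python3 - <<'E'
from h import *
rows(crank(np.radians(-10),dz=-.0215),[-4]+list(range(3,81,7)),-.0215)
rows(crank(np.radians(73),dz=-.0215),list(range(81,160,8))+[162],-.0215)
rows(crank(np.radians(162),dz=-.0215),[168,174,178,180],-.0215)
E
```

```text
-4 ty 0.0008 tz -0.0068
3 ty 0.0009 tz -0.0147
10 ty 0.0 tz -0.0226
17 ty -0.0019 tz -0.0303
24 ty -0.0046 tz -0.0377
31 ty -0.0083 tz -0.0448
38 ty -0.0128 tz -0.0513
45 ty -0.0181 tz -0.0572
52 ty -0.024 tz -0.0625
59 ty -0.0305 tz -0.067
66 ty -0.0376 tz -0.0707
73 ty -0.045 tz -0.0734
80 ty -0.0527 tz -0.0753
81 ty -0.0088 tz -0.002
89 ty -0.0179 tz -0.0028
97 ty -0.0269 tz -0.0024
105 ty -0.0358 tz -0.0006
113 ty -0.0444 tz 0.0023
121 ty -0.0525 tz 0.0064
129 ty -0.0599 tz 0.0116
137 ty -0.0665 tz 0.0178
145 ty -0.0722 tz 0.0249
153 ty -0.0769 tz 0.0327
162 ty -0.0808 tz 0.0421
168 ty -0.0018 tz 0.0066
174 ty -0.0028 tz 0.0133
178 ty -0.0031 tz 0.0178
180 ty -0.0032 tz 0.0201
```

Emit:
{"api": "send_rows", "payload": {
  "moves": [
    {"tx": 0.001,"ty": 0.0008,"tz": -0.0068,"yaw": 0,"claw": 0.1},
    {"tx": 0.001,"ty": 0.0009,"tz": -0.0147,"yaw": 0,"claw": 0.1},
    {"tx": 0.001,"ty": 0,"tz": -0.0226,"yaw": 0,"claw": 0.1},
    {"tx": 0.001,"ty": -0.0019,"tz": -0.0303,"yaw": 0,"claw": 0.1},
    {"tx": 0.001,"ty": -0.0046,"tz": -0.0377,"yaw": 0,"claw": 0.1},
    {"tx": 0.001,"ty": -0.0083,"tz": -0.0448,"yaw": 0,"claw": 0.1},
    {"tx": 0.001,"ty": -0.0128,"tz": -0.0513,"yaw": 0,"claw": 0.1},
    {"tx": 0.001,"ty": -0.0181,"tz": -0.0572,"yaw": 0,"claw": 0.1},
    {"tx": 0.001,"ty": -0.024,"tz": -0.0625,"yaw": 0,"claw": 0.1},
    {"tx": 0.001,"ty": -0.0305,"tz": -0.067,"yaw": 0,"claw": 0.1},
    {"tx": 0.001,"ty": -0.0376,"tz": -0.0707,"yaw": 0,"claw": 0.1},
    {"tx": 0.001,"ty": -0.045,"tz": -0.0734,"yaw": 0,"claw": 0.1}
  ]
}}

```text
time_s: 24.08
tool_pos: [0.4436, -0.2212, 0.1777]
ee_rot: [-0.061, 3.136, -0.001]
force: [11.4, 7.5, 5.7]
gripper_width: 0.203
```

Emit:
{"api": "send_rows", "payload": {
  "moves": [
    {"tx": 0,"ty": -0.0088,"tz": -0.002,"yaw": 0,"claw": 0.1},
    {"tx": 0,"ty": -0.0179,"tz": -0.0028,"yaw": 0,"claw": 0.1},
    {"tx": 0,"ty": -0.0269,"tz": -0.0024,"yaw": 0,"claw": 0.1},
    {"tx": 0,"ty": -0.0358,"tz": -0.0006,"yaw": 0,"claw": 0.1},
    {"tx": 0,"ty": -0.0444,"tz": 0.0023,"yaw": 0,"claw": 0.1},
    {"tx": 0,"ty": -0.0525,"tz": 0.0064,"yaw": 0,"claw": 0.1},
    {"tx": 0,"ty": -0.0599,"tz": 0.0116,"yaw": 0,"claw": 0.1},
    {"tx": 0,"ty": -0.0665,"tz": 0.0178,"yaw": 0,"claw": 0.1},
    {"tx": 0,"ty": -0.0722,"tz": 0.0249,"yaw": 0,"claw": 0.1},
    {"tx": 0,"ty": -0.0769,"tz": 0.0327,"yaw": 0,"claw": 0.1},
    {"tx": 0,"ty": -0.0808,"tz": 0.0421,"yaw": 0,"claw": 0.1}
  ]
}}

```text
time_s: 25.0
tool_pos: [0.4462, -0.3023, 0.1348]
ee_rot: [-0.06, 3.137, -0.002]
force: [9.0, 7.5, 2.2]
gripper_width: 0.204
```

Emit:
{"api": "send_rows", "payload": {
  "moves": [
    {"tx": 0,"ty": -0.0018,"tz": 0.0066,"yaw": 0,"claw": 0.1},
    {"tx": 0,"ty": -0.0028,"tz": 0.0133,"yaw": 0,"claw": 0.1},
    {"tx": 0,"ty": -0.0031,"tz": 0.0178,"yaw": 0,"claw": 0.1},
    {"tx": 0,"ty": -0.0032,"tz": 0.0201,"yaw": 0,"claw": 0.1},
    {"tx": 0,"ty": -0.0032,"tz": 0.0201,"yaw": 0,"claw": 0.1},
    {"tx": 0,"ty": -0.0032,"tz": 0.0201,"yaw": 0,"claw": 0.1}
  ]
}}

```text
time_s: 25.5
tool_pos: [0.4463, -0.305, 0.1144]
ee_rot: [-0.06, 3.138, -0.002]
force: [11.7, 2.4, -3.4]
gripper_width: 0.206
```

```bash
python3 - <<'E'
from h import *
shift(crank(np.radians(180),dz=-.0215),92.2)
snap('scene','s20');snap('top','t20');facet('s20');facet('t20')
E
```

```text
t 25.5 shift [ 0.0008 -0.0003  0.0009] yaw 0.01 joints [-6.430e-01  2.700e-01  2.098e+00  2.000e-03  7.700e-01 -2.254e+00] F [11.7  2.4 -3.4] pos [ 0.4463 -0.305   0.1144] tooly 92.21 w 0.206 zdir [ 0.003 -0.001 -1.   ]
s20 322 234 slopes x,y [0.01385469 0.01012757 0.19606363] deg [0.79376449 0.5802472 ] rms 0.0011273632906251187
t20 631 426 slopes x,y [0.00819035 0.01705714 0.19460701] deg [0.46926172 0.97720735] rms 0.0017456274873186477
```

Emit:
{"api": "send_rows", "payload": {
  "squeeze": 15,
  "moves": [
    {"tx": 0,"ty": 0,"tz": 0,"yaw": 0,"claw": 0.4},
    {"tx": 0,"ty": 0,"tz": 0,"yaw": 0,"claw": 0.5},
    {"tx": 0,"ty": 0,"tz": 0,"yaw": 0,"claw": 0.5},
    {"tx": 0,"ty": 0,"tz": 0,"yaw": 0,"claw": 0.5},
    {"tx": 0,"ty": 0,"tz": -0.01,"yaw": 0,"claw": 0.5},
    {"tx": 0,"ty": 0,"tz": -0.03,"yaw": 0,"claw": 0.5},
    {"tx": 0,"ty": 0,"tz": -0.06,"yaw": 0,"claw": 0.5},
    {"tx": 0,"ty": 0,"tz": -0.1,"yaw": 0,"claw": 0.5},
    {"tx": 0,"ty": 0,"tz": -0.14,"yaw": 0,"claw": 0.5},
    {"tx": 0,"ty": -0.03,"tz": -0.16,"yaw": 0,"claw": 0.5},
    {"tx": 0,"ty": -0.07,"tz": -0.16,"yaw": 0,"claw": 0.5},
    {"tx": 0,"ty": -0.1,"tz": -0.16,"yaw": 0,"claw": 0.5}
  ]
}}

```text
time_s: 26.6
tool_pos: [0.4492, -0.4072, 0.2763]
ee_rot: [-0.062, 3.138, -0.005]
force: [0.2, -0.5, -0.4]
gripper_width: 0.495
```

Emit:
{"api": "send_rows", "payload": {
  "moves": [
    {"tx": 0,"ty": 0,"tz": 0,"yaw": 0,"claw": 0.5},
    {"tx": 0,"ty": 0,"tz": 0,"yaw": 0,"claw": 0.5},
    {"tx": 0,"ty": 0,"tz": 0,"yaw": 0,"claw": 0.5}
  ]
}}

```text
time_s: 26.85
tool_pos: [0.4483, -0.4043, 0.2732]
ee_rot: [0.06, -3.141, -0.001]
force: [1.2, 0.3, -0.2]
gripper_width: 0.501
```

```bash
python3 - <<'E'
from h import *
shift(crank(np.radians(180),dz=-.0215),92.2)
snap('scene','s21');snap('top','t21');facet('s21');facet('t21')
crop('s21',220,100,350,210,6,'s21c')
E
```

```text
t 26.85 shift [-0.0011  0.0989  0.1597] yaw 0.01 joints [-0.772  0.158  1.892  0.     1.092 -2.382] F [ 1.2  0.3 -0.2] pos [ 0.4483 -0.4043  0.2732] tooly 92.21 w 0.501 zdir [-0.     0.001 -1.   ]
s21 322 231 slopes x,y [0.00598741 0.03129145 0.19613066] deg [0.34304929 1.79228292] rms 0.0011352520001440395
t21 638 428 slopes x,y [-0.00841546  0.01454909  0.19380261] deg [-0.48215902  0.8335426 ] rms 0.0017302775176739125
```

View pics/s21c.png

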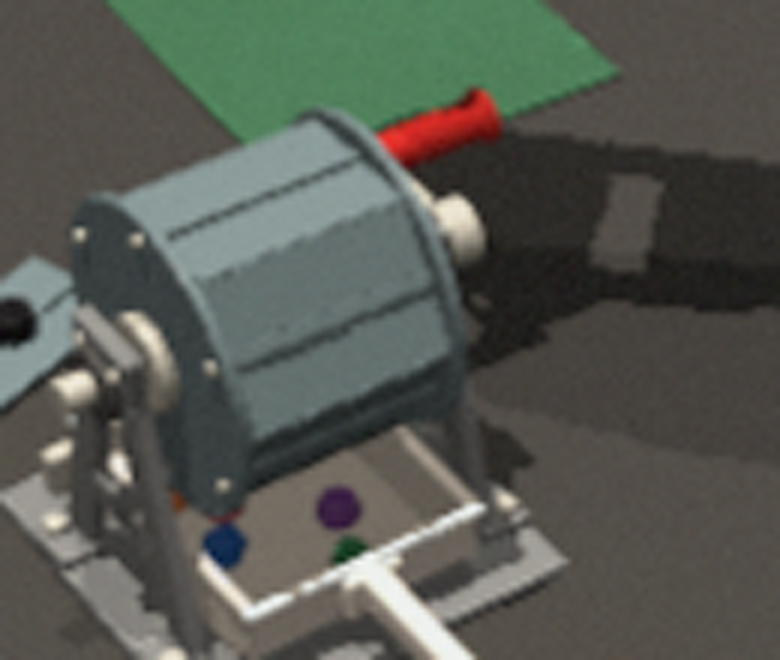

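View pics/t21.png

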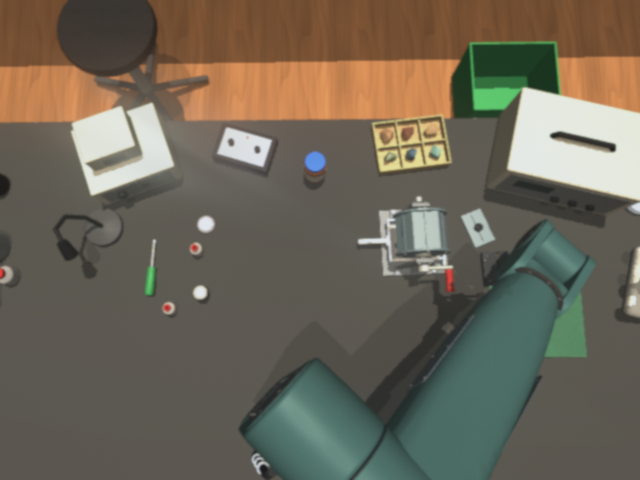

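View pics/s21.png

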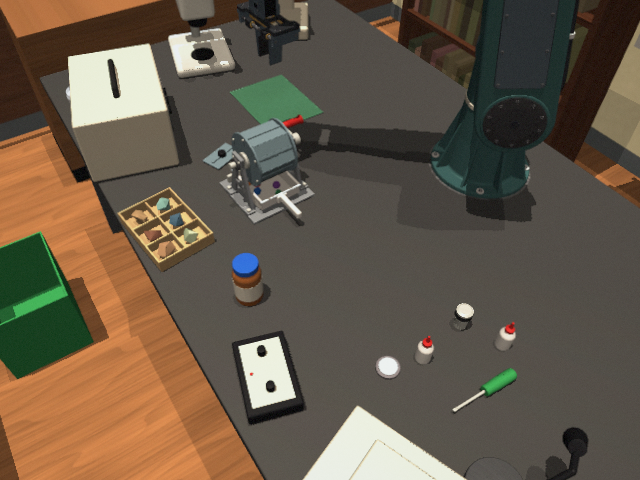

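The port faces down, the tray is still seated, the other objects have not moved and the arm is clear. Handing in.

```bash
python3 - <<'E'
from h import *
print(bot.close_job())
E
```

```text
the job is handed in; nothing more can be done
None
```

The tray is under the barrel against the stop, the port faces down, and all six stones are in the tray. I handed the job in at about 27 s.

**Tray:** I lifted it level by its handle, carried it over the plate edge, and pushed until it stopped dead at about 22 N. In the top image its rim runs into the stop bar with no visible gap. My image measurement of how far its end sits inside the plate edge came out 2–6 mm short of nominal. I put that down to measuring error and trusted the stall and the image.

**Barrel:** I turned it over the top to port-down, but only five stones were in view afterwards. I turned it back upright to check: the part of the barrel floor in view was empty, and the sixth stone showed in the tray. Then I turned it port-down again. The top flat measures within about 1–2° of level.

**Other disagreements:**
- **Fingertip height:** the fingertips sat about 32 mm higher than the reported tool pose implied. My first grasp closed above the tray handle without moving anything, and I corrected using depth images.
- **Crank grip:** the gripper opening on the crank sleeve read about 18.5 mm instead of 20 mm, but it held without visible slip.

In the last pictures the tray and everything else on the bench are where they should be, and the robot is touching nothing. At the end, one stone (the second blue) was hidden under the barrel; it was last seen in the tray during the check.

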